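# Put the grater inserts away in their dock

## Robot

A 7-joint arm with a two-finger parallel gripper is mounted at the origin on a cart in front of the work surface, level with it; the furniture and walls round the work are solid. World frame = base frame: x ahead of the robot, y to its left, z up, the work surface at z = 0. Lengths are in m, angles in rad, forces in N, time in s.
With the tool pointing down it reaches from about 0.425 to 0.875 m from the base axis. Payload 8.4 kg.
Tool frame: the origin (TCP) lies on the centre line of the jaws, within the pads' length; the fingertips stand bot.nose_length ahead of it and the grasp point (between the pads) lies 8 mm behind it (bot.nose_length is the distance from the TCP to the fingertips, in m); z points along the fingers, y is the line along which they close (so a half turn about z gives the same grasp; the last joint's range is limited). The gripper opens to 87 mm and grips with 3 to 60 N. Pads are 19 mm wide; open, the fingers measure 117 mm over their backs; the gripper's body (75 mm by 190 mm) begins 51 mm behind the grasp point.
Start: joints at [-1.264, 0.333, 0.04, 1.465, -0.013, 1.343, -0.059], TCP at [0.257, 0.597, 0.234] pointing down, gripper open.
Joint ranges: [-2.58, 2.58], [-0.38, 2.09], [-1.3, 1.39], [0.25, 2.4], [-1.5, 4.64], [0.08, 2.09], [-2.65, 2.65]. Speed limits (rad/s): [2.22, 2.22, 2.79, 2.79, 3.14, 3.14, 3.14].

## Interface

Orientations are given as a rotation vector (axis times angle).
In Python, from plant import sensors, cams, bot gives the robot as it stands. The module is installed in compiled form; this text tells all that it offers.
- The arm moves only by the tool carry_out, never from a script. Its argument "moves" is a list of rows, each a list of 5 numbers: the opening, from -1 (shut) to 1 (fully open), then the shift along the tool's x, y, z in m, then the turn about the tool's z in rad. In form: [[jaw, x, y, z, turn], ...]. A call has exactly 5 rows; each row shifts and turns the commanded pose from where the row before left it, along the tool's axes as they then stand; what a row does not reach is not made up. A row lasts 1/8 s, in which the tool goes at most 62.5 mm and 10.7 degrees, less where a joint would pass 70% of its speed; a pose out of reach is approached as far as the arm can. A call is refused whole if a number of a shift passes 0.0625 or a number of a turn 0.188, either way. A call with a gripper value outside its range is refused whole. The fingers move at their own pace and stop on an object; "squeeze" is the grip in N (left out, the last holds). Time passes only in rows, so rows that do not move let the fingers close, or fill a call up. It gives the time, the measured TCP pose, the force, the opening and the grip force at its end, in the units of the state.
- sensors.observe(): the state, without advancing time (a new reading comes with each control period).
- cams.read_camera(name): name is "scene" or "side" or "wrist"; returns the picture (480x640x3 uint8, blue, green, red); there is no depth.
- cams.camera_params(name): a dict with "K" (3x3 intrinsics, pixels), "k1" (the pictures are not rectified: a ray, as slopes to the right and down, at radius r is drawn at 1 + k1 r^2 times it, then the intrinsics apply), "R" (3x3) and "t" (3): a world point X has camera coordinates R X + t. Camera axes: x right, y down, z forward; pixel columns grow to the right and rows downward; lengths in m; the calibration is good to about 2 mm. A picture is of the moment at which its call begins: read the wrist's pose just before it. camera_params takes no time and is no camera call; for the wrist camera it gives the pose at the moment of the call.
- bot.hand_in(): hands the job in; it is judged then, once.
The state is a dict: "clock": time; "joint_pos": joint angles; "qd": joint speeds; "effort": joint torques, N m; "eef_pos": TCP position; "eef_rot": TCP orientation; "wrist_force": force on the tool from outside, world axes, zero at the start; "ft_torque": the same for the moment, N m; "finger_gap": opening from 0.0 (shut) to 1.0 (fully open); "grasp_force": force on a finger pad.
Only numpy, scipy, OpenCV 4.12 (cv2) and the standard library are available. Lean on these libraries where they do the work, as an engineer would, in place of code of your own. Each camera call takes 0.05 s, during which the arm holds its last target. There are 200 camera calls.

## Task

Put both grater inserts from their drying stands away in the dock, each in the slot of its own colour: hook the tongue in under the coloured hood with the insert tilted, then straighten it down until it sits level and upright on the slot floor, and let go. Leave the pepper mill, the salt mill, the spice jar and the mug standing where they are.

Things in the scene. Friction and masses are not known exactly. Their poses are not given: they have to be found in the camera images.
- insert_red: grater insert: white upright plate 130 mm long (x -65 to 65), 8 thick (y), 80 high; red grip bar on top (60 long at x = 0, 12 thick, z 78 to 106); at its lower -x end a tongue sticks out 16 mm (to x = -81), 12 high, 8 thick. Origin: middle of the lower edge; x along the plate away from the tongue, y through its thickness, z up to the grip. Loose, 0.13 to 0.25 kg; starts upright in its stand.
- insert_blue: grater insert: white upright plate 130 mm long (x -65 to 65), 8 thick (y), 80 high; blue grip bar on top (60 long at x = 0, 12 thick, z 78 to 106); at its lower -x end a tongue sticks out 16 mm (to x = -81), 12 high, 8 thick. Origin: middle of the lower edge; x along the plate away from the tongue, y through its thickness, z up to the grip. Loose, 0.13 to 0.25 kg; starts upright in its stand.
- slot_red (a point): red-marked slot of the dock: point on its floor, 8 mm over the worktop, where the seated insert's origin lies; axes as the seated insert's (x away from the hood, z up). Inside it runs from x = -83.5 to 67.5 mm between end walls 30 mm high; 11 mm wide up to z = 19 mm, then chamfered out to 27 mm wide at z = 29 mm. Floor flat.
- slot_blue (a point): blue-marked slot of the dock: point on its floor, 8 mm over the worktop, where the seated insert's origin lies; axes as the seated insert's (x away from the hood, z up). Inside it runs from x = -83.5 to 67.5 mm between end walls 30 mm high; 11 mm wide up to z = 19 mm, then chamfered out to 27 mm wide at z = 29 mm. Floor flat.
- hood_red (a point): red hood bridging the slot's -x end (slot x -83.5 to -72.5): this point is the middle of its inner lower edge, 20 mm above the slot floor; 4 mm thick. The seated insert's tongue lies under it, so a level insert cannot be lowered in: with the tongue end tilted down about 20 degrees, pass the tongue down beside the hood, slide it under, then lower the other end.
- hood_blue (a point): blue hood bridging the slot's -x end (slot x -83.5 to -72.5): this point is the middle of its inner lower edge, 20 mm above the slot floor; 4 mm thick. The seated insert's tongue lies under it, so a level insert cannot be lowered in: with the tongue end tilted down about 20 degrees, pass the tongue down beside the hood, slide it under, then lower the other end.
- stand_red: grey drying stand, fixed, in which the red insert starts: 90 x 60 mm foot, 8 mm thick, with an open-ended groove 10 mm wide along its x between walls that reach 30 mm above the worktop. Origin under its centre.
- stand_blue: grey drying stand, fixed, in which the blue insert starts: 90 x 60 mm foot, 8 mm thick, with an open-ended groove 10 mm wide along its x between walls that reach 30 mm above the worktop. Origin under its centre.
- dock: the fixed grey dock, 190 x 124 mm, 38 mm high, its slot ends red or blue; origin under its centre; x along its two parallel slots, away from the hoods, which are at its end nearer the robot; the red slot at y = +32 mm, the blue at y = -32 mm. It does not move when pushed.
- pepper_mill: dark wood pepper mill, 58 mm across, 165 mm tall, loose; origin under its centre. Bystander.
- salt_mill: dark wood salt mill, 58 mm across, 135 mm tall, loose; origin under its centre. Bystander.
- spice_jar: glass spice jar with red cap, 45 mm across, 106 mm tall, loose; origin under its centre. Bystander.
- mug: two-tone blue-green mug, 88 mm across, 125 mm with its handle, 99 mm tall, loose; origin under its centre. Bystander.

How it is judged:
By the outcome, as a careful person would: the job done as asked, in the order asked, and still so for the second after the job is handed in, with the robot touching nothing.
It also fails if it takes over 72 s, if anything falls off the work surface, if the arm or the gripper's body presses on something with over 40 N, if the wrist force passes 120 N, or if a joint passes its speed limit or range.

## Working session

There is one attempt and no reset: what is moved stays moved. The work goes in short steps, Python scripts to look and compute and a tool call to move; the robot and the scene stay as the last step left them, time stands still between calls to the robot, and variables do not carry over. Pictures are saved under pics/ and viewed, at most 10 in all, crops included, and the job is handed in when it is done.

Besides the shell and the picture viewer there is one more tool, called by a JSON object that holds its "op" and its "data", one argument or row to a line. carry_out: Moves the arm, as the interface text tells. Its arguments: {"type":"object","properties":{"moves":{"type":"array"},"squeeze":{"type":"number"}},"required":["moves"]}

```bash
mkdir -p pics; python3 - <<'E'
from plant import sensors,cams,bot
import cv2,numpy as np
s=sensors.observe()
for k in s: print(k,np.round(s[k],4))
print(bot.nose_length)
for n in("scene","side","wrist"):
    p=cams.camera_params(n); print(n,p)
    cv2.imwrite(f"pics/{n}0.png",cams.read_camera(n))
E
```

```text
clock 0.0
joint_pos [-1.2642  0.3339  0.0399  1.4663 -0.0134  1.3433 -0.0585]
qd [-0.001  -0.0002 -0.0001 -0.0011  0.0009  0.0007 -0.0005]
effort [-0.00000e+00 -6.56379e+01  1.33520e+00 -4.03789e+01 -5.97000e-02
  4.51000e-02  1.00000e-04]
eef_pos [0.2564 0.5968 0.2327]
eef_rot [-6.330e-01 -3.077e+00  2.600e-03]
wrist_force [-0.6664  0.418   0.1139]
ft_torque [-0.0194  0.0061  0.0179]
grasp_force 0.0
finger_gap 1.0008
0.011
scene {'K': array([[495.8564402 ,   0.        , 318.31055192],
       [  0.        , 495.8564402 , 232.96460102],
       [  0.        ,   0.        ,   1.        ]]), 'k1': 0.004589529141975784, 'R': array([[-0.6564106 , -0.75439377, -0.00389551],
       [-0.66426345,  0.58041898, -0.47102854],
       [ 0.35760202, -0.30660048, -0.88210937]]), 't': array([0.36410145, 0.37596691, 1.19879196])}
side {'K': array([[520.65882012,   0.        , 324.13241325],
       [  0.        , 520.65882012, 238.4991917 ],
       [  0.        ,   0.        ,   1.        ]]), 'k1': -0.048677684028409635, 'R': array([[-0.28011444, -0.95977141, -0.01935815],
       [-0.36338604,  0.12467786, -0.92325837],
       [ 0.88853052, -0.25158352, -0.3836916 ]]), 't': array([0.14482593, 0.26161041, 0.76944218])}
wrist {'K': array([[353.77599904,   0.        , 321.43522184],
       [  0.        , 353.77599904, 239.06275306],
       [  0.        ,   0.        ,   1.        ]]), 'k1': 0.020707911988243035, 'R': array([[ 0.39419165,  0.91902472, -0.00255058],
       [ 0.89166877, -0.38178295,  0.24324593],
       [ 0.22257526, -0.09815979, -0.96996129]]), 't': array([-0.64784619, -0.03021736,  0.3894925 ])}
```

View pics/scene0.png

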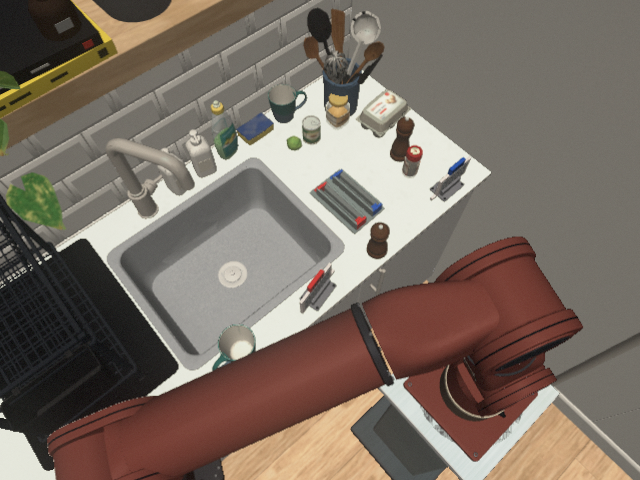

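View pics/side0.png

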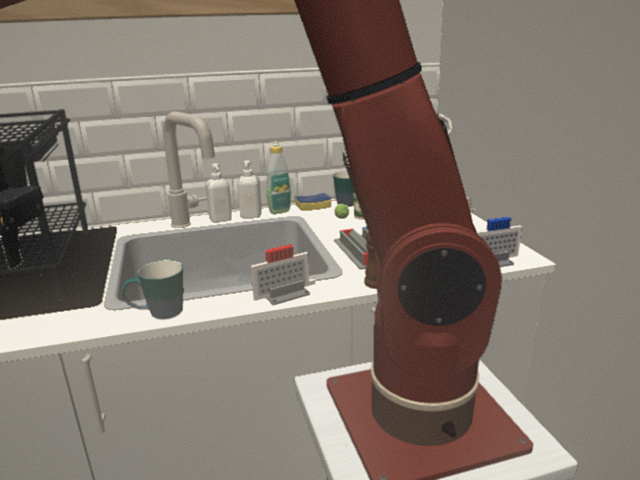

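```bash
python3 - <<'E'
import cv2,numpy as np
a=cv2.imread("pics/scene0.png")
def c(x,y,w,h,f): return cv2.resize(a[y:y+h,x:x+w],None,fx=f,fy=f,interpolation=cv2.INTER_CUBIC)
m=np.zeros((600,800,3),np.uint8)
m[:300,:400]=c(285,250,80,60,5)
m[:300,400:]=c(415,145,80,60,5)
m[300:,:400]=c(300,155,100,75,4)
m[300:,400:]=c(350,105,100,75,4)
cv2.imwrite("pics/m0.png",m)
E
```

```text
(no output)
```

View pics/m0.png

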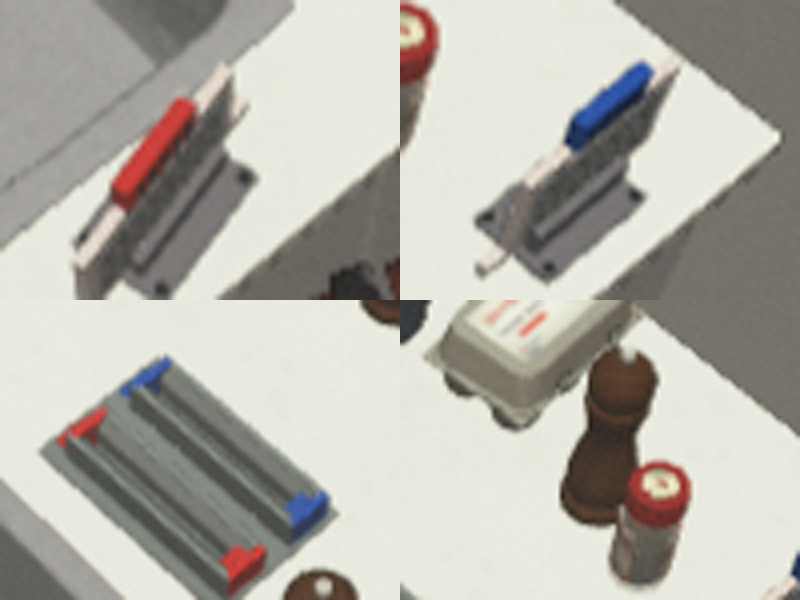

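```bash
cat > h.py <<'E'
import numpy as np,cv2
def ray(p,u,v):
    K,k=np.array(p["K"]),p["k1"]
    d=np.array([(u-K[0,2])/K[0,0],(v-K[1,2])/K[1,1]]); x=d.copy()
    for _ in range(8): x=d/(1+k*(x@x))
    R=np.array(p["R"]);return -R.T@np.array(p["t"]), R.T@np.array([x[0],x[1],1])
def onz(p,u,v,z):
    o,d=ray(p,u,v); return (o+d*(z-o[2])/d[2])[:2]
def px(p,X):
    c=np.array(p["R"])@np.array(X)+p["t"]; x=c[:2]/c[2]; x=x*(1+p["k1"]*(x@x)); K=p["K"]
    return np.array([K[0,0]*x[0]+K[0,2],K[1,1]*x[1]+K[1,2]])
E
python3 - <<'E'
from h import *
from plant import cams
p=cams.camera_params("scene")
L=dict(rA=(309,288,.114),rB=(322.6,270.6,.114),rT=(333.6,271,.015),bA=(449.4,171,.114),bB=(464,158.6,.114),bT=(431,198.6,.015),
dRh=(360.7,221.3,.04),dRf=(320.5,186.75,.038),dBh=(377,208,.04),dBf=(336.75,174.5,.038),mill1=(378,254,0),jar=(411,173,0),mill2=(400,157,0),mug=(236,362,0))
for k,(u,v,z) in L.items():print(k,np.round(onz(p,u,v,z),3))
E
```

```text
rA [0.416 0.15 ]
rB [0.429 0.095]
rT [0.441 0.045]
bA [ 0.424 -0.363]
bB [ 0.425 -0.425]
bT [ 0.425 -0.32 ]
dRh [ 0.495 -0.104]
dRf [ 0.655 -0.096]
dBh [ 0.496 -0.168]
dBf [ 0.656 -0.16 ]
mill1 [ 0.403 -0.086]
jar [ 0.532 -0.351]
mill2 [ 0.596 -0.368]
mug [0.422 0.387]
```

```bash
cat >> h.py <<'E'
def yaw(s):
    R=cv2.Rodrigues(np.array(s["eef_rot"],float))[0]; return np.degrees(np.arctan2(R[1,0],R[0,0]))
def plan(tgt,a,n=None,start=None):
    "tgt xyz, a=yaw of tool x (deg); prints [x,y,z,turn] rows"
    from plant import sensors
    s=sensors.observe(); p=np.array(s["eef_pos"]); y=yaw(s)
    if start: p,y=np.array(start[:3]),start[3]
    d=np.array(tgt)-p; da=(a-y+180)%360-180
    n=n or int(max(np.ceil(np.linalg.norm(d)/.058),np.ceil(abs(da)/10.4),1))
    print("from",p.round(4),round(y,2),"turn",round(da,2),"rows",n)
    for i in range(n):
        t=np.radians(y+da*i/n); v=d/n
        x=np.array([np.cos(t),np.sin(t),0]); yy=np.array([np.sin(t),-np.cos(t),0])
        print([round(x@v,4),round(yy@v,4),round(-v[2],4),round(-np.radians(da/n),3)])
E
python3 -c "
from h import *
plan([.418,.142,.20],103.3,10)"
```

```text
from [0.2565 0.5969 0.2329] 156.75 turn -53.45 rows 10
[np.float64(-0.0328), np.float64(-0.0354), np.float64(0.0033), np.float64(0.093)]
[np.float64(-0.036), np.float64(-0.0322), np.float64(0.0033), np.float64(0.093)]
[np.float64(-0.0388), np.float64(-0.0287), np.float64(0.0033), np.float64(0.093)]
[np.float64(-0.0413), np.float64(-0.025), np.float64(0.0033), np.float64(0.093)]
[np.float64(-0.0435), np.float64(-0.021), np.float64(0.0033), np.float64(0.093)]
[np.float64(-0.0452), np.float64(-0.0169), np.float64(0.0033), np.float64(0.093)]
[np.float64(-0.0466), np.float64(-0.0126), np.float64(0.0033), np.float64(0.093)]
[np.float64(-0.0476), np.float64(-0.0082), np.float64(0.0033), np.float64(0.093)]
[np.float64(-0.0481), np.float64(-0.0037), np.float64(0.0033), np.float64(0.093)]
[np.float64(-0.0483), np.float64(0.0008), np.float64(0.0033), np.float64(0.093)]
```

{"op": "carry_out", "data": {
  "moves": [
    [1, -0.033, -0.035, 0.003, 0.093],
    [1, -0.036, -0.032, 0.003, 0.093],
    [1, -0.039, -0.029, 0.003, 0.093],
    [1, -0.041, -0.025, 0.003, 0.093],
    [1, -0.0435, -0.021, 0.003, 0.093]
  ]
}}

```text
clock: 0.78
eef_pos: [0.3381, 0.3684, 0.2183]
eef_rot: [-1.329, -2.846, 0.0]
wrist_force: [1.0, -0.1, 0.1]
finger_gap: 1.0
grasp_force: 0.0
```

{"op": "carry_out", "data": {
  "moves": [
    [1, -0.045, -0.017, 0.003, 0.093],
    [1, -0.0465, -0.0125, 0.003, 0.093],
    [1, -0.0475, -0.008, 0.003, 0.093],
    [1, -0.048, -0.0035, 0.003, 0.093],
    [1, -0.048, 0.001, 0.003, 0.093]
  ]
}}

```text
clock: 1.4
eef_pos: [0.4194, 0.1421, 0.2035]
eef_rot: [-1.949, -2.464, -0.0]
wrist_force: [0.9, 0.6, -0.4]
finger_gap: 0.998
grasp_force: 0.0
```

```bash
python3 - <<'E'
from h import *
from plant import cams,sensors
s=sensors.observe();print(np.round(s["eef_pos"],4),yaw(s),np.round(s["qd"],3))
p=cams.camera_params("wrist");a=cams.read_camera("wrist")
cv2.imwrite("pics/w1.png",a);np.savez("w1.npz",**{k:p[k] for k in p})
hsv=cv2.cvtColor(a,cv2.COLOR_BGR2HSV)
m=((hsv[...,0]<8)|(hsv[...,0]>172))&(hsv[...,1]>150)&(hsv[...,2]>90)
n,l,st,c=cv2.connectedComponentsWithStats(m.astype(np.uint8))
for i in range(1,n):
    if st[i,4]>60:print(st[i],c[i].round(1))
print([ (n,px(p,X).round(1)) for n,X in [("barA",(.416,.15,.114)),("barB",(.429,.095,.114))]])
E
```

```text
[0.4194 0.1421 0.2035] 103.29168480213629 [ 0.409 -0.047  0.428  0.071  0.061 -0.046  0.065]
[316 231  16  64 998] [323.5 262.9]
[('barA', array([319.9, 233.8])), ('barB', array([320. , 308.6]))]
```

View pics/w1.png

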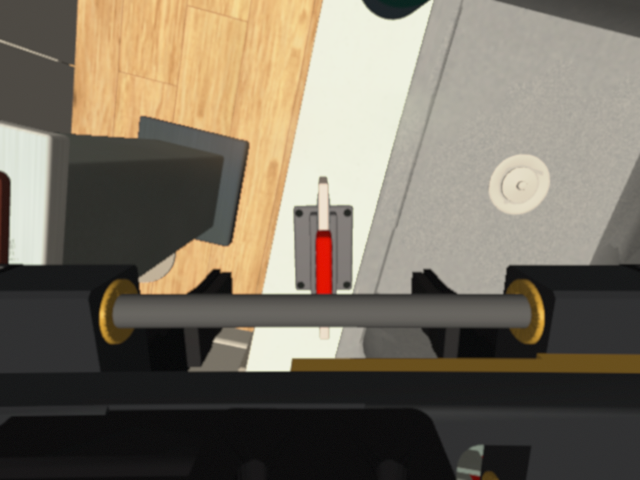

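```bash
python3 - <<'E'
from h import *
p=dict(np.load("w1.npz"));p["k1"]=float(p["k1"])
A=onz(p,323.5,231.5,.114);B=onz(p,323.8,290,.114);T=onz(p,322.8,178,.088)
u=(A-B)/np.linalg.norm(A-B);print(A,B,T,np.degrees(np.arctan2(u[1],u[0])))
print("x65 from A:",(T-A)@u)
c=A-.030*u;g=A-.010*u;print("centre",c,"grasp",g)
plan([g[0],g[1],.095],np.degrees(np.arctan2(u[1],u[0])),5)
E
```

```text
[0.41802489 0.15219871] [0.42834113 0.10985609] [0.40955135 0.18598012] 103.692613025943
x65 from A: 0.03482713123085311
centre [0.42512628 0.12305132] grasp [0.42039202 0.14248291]
from [0.4213 0.1359 0.2032] 102.66 turn 1.03 rows 5
[np.float64(0.0013), np.float64(0.0001), np.float64(0.0216), np.float64(-0.004)]
[np.float64(0.0013), np.float64(0.0001), np.float64(0.0216), np.float64(-0.004)]
[np.float64(0.0013), np.float64(0.0001), np.float64(0.0216), np.float64(-0.004)]
[np.float64(0.0013), np.float64(0.0001), np.float64(0.0216), np.float64(-0.004)]
[np.float64(0.0013), np.float64(0.0001), np.float64(0.0216), np.float64(-0.004)]
```

{"op": "carry_out", "data": {
  "moves": [
    [1, 0.001, 0, 0.035, 0],
    [1, 0.001, 0, 0.035, 0],
    [1, 0.001, 0, 0.025, 0],
    [1, 0.001, 0, 0.013, 0],
    [1, 0, 0, 0, 0]
  ]
}}

```text
clock: 2.08
eef_pos: [0.4179, 0.1475, 0.0952]
eef_rot: [-1.945, -2.467, 0.002]
wrist_force: [0.2, 0.3, 1.3]
finger_gap: 1.001
grasp_force: 0.0
```

```bash
python3 - <<'E'
from h import *
plan([.4204,.1425,.095],103.7,2)
E
```

```text
from [0.4179 0.1475 0.0952] 103.48 turn 0.22 rows 2
[np.float64(-0.0027), np.float64(0.0006), np.float64(0.0001), np.float64(-0.002)]
[np.float64(-0.0027), np.float64(0.0006), np.float64(0.0001), np.float64(-0.002)]
```

{"op": "carry_out", "data": {
  "moves": [
    [1, -0.004, 0.001, 0, 0],
    [-1, 0, 0, 0, 0],
    [-1, 0, 0, 0, 0],
    [-1, 0, 0, 0, 0],
    [-1, 0, 0, 0, 0]
  ],
  "squeeze": 5
}}

```text
clock: 2.7
eef_pos: [0.4202, 0.144, 0.0956]
eef_rot: [-1.946, -2.467, -0.0]
wrist_force: [0.1, -0.5, -0.8]
finger_gap: 0.631
grasp_force: 0.0
```

Fingers are slow; keep closing.

{"op": "carry_out", "data": {
  "moves": [
    [-1, 0, 0, 0, 0],
    [-1, 0, 0, 0, 0],
    [-1, 0, 0, 0, 0],
    [-1, 0, 0, 0, 0],
    [-1, 0, 0, 0, 0]
  ]
}}

```text
clock: 3.32
eef_pos: [0.4202, 0.144, 0.0956]
eef_rot: [1.946, 2.466, 0.0]
wrist_force: [0.5, -0.2, -0.6]
finger_gap: 0.139
grasp_force: 5.0
```

{"op": "carry_out", "data": {
  "moves": [
    [-1, 0, 0, 0, 0],
    [-1, 0, 0, 0, 0],
    [-1, 0, 0, -0.015, 0],
    [-1, 0, 0, -0.03, 0],
    [-1, 0, 0, -0.03, 0]
  ]
}}

```text
clock: 3.95
eef_pos: [0.42, 0.1437, 0.1721]
eef_rot: [-1.946, -2.466, 0.001]
wrist_force: [0.0, 0.2, -2.1]
finger_gap: 0.136
grasp_force: 5.0
```

{"op": "carry_out", "data": {
  "moves": [
    [-1, 0, 0, -0.03, 0],
    [-1, 0, 0, -0.02, 0],
    [-1, 0, 0, 0, 0],
    [-1, 0, 0, 0, 0],
    [-1, 0, 0, 0, 0]
  ],
  "squeeze": 3
}}

```text
clock: 4.58
eef_pos: [0.4197, 0.1437, 0.2196]
eef_rot: [-1.946, -2.466, 0.003]
wrist_force: [-0.9, 0.0, -2.7]
finger_gap: 0.136
grasp_force: 3.0
```

```bash
python3 - <<'E'
from h import *
from plant import cams,sensors
s=sensors.observe();print(np.round(s["eef_pos"],4),yaw(s),s["ft_torque"],s["wrist_force"])
a=cams.read_camera("side");cv2.imwrite("pics/s1.png",cv2.resize(a[140:340,190:390],None,fx=3,fy=3,interpolation=2))
E
```

```text
[0.4197 0.1437 0.2196] 103.45909484852794 [-0.04141136  0.06109501  0.00648407] [-0.93121688  0.00320623 -2.6716711 ]
```

View pics/s1.png

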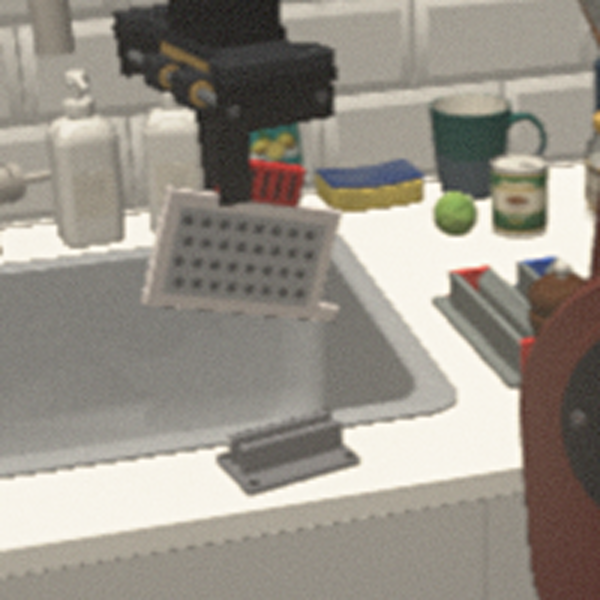

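```bash
python3 - <<'E'
from h import *
from plant import cams,sensors
s=sensors.observe();p=cams.camera_params("side");e=np.array(s["eef_pos"])
t=np.radians(yaw(s));u=np.array([np.cos(t),np.sin(t),0]);n=np.array([-u[1],u[0],0])
P=[]
for x,y in [(172,190),(340,212),(148,302),(318,317),(335,317)]:
    o,d=ray(p,190+x/3,140+y/3);X=o+d*((e-o)@n)/(d@n)
    P.append([(X-e)@u,(X-e)[2]])
P=np.array(P)*1e3;print(P.round(1))
M=np.array([[65,80],[-65,80],[65,0],[-70,0],[-81,0]],float)
from scipy.optimize import least_squares
def f(v):
    c,sn=np.cos(v[2]),np.sin(v[2]); return (M@np.array([[c,sn],[-sn,c]])+v[:2]-P).ravel()
r=least_squares(f,[0,-90,.3]);print("origin rel TCP",r.x[:2].round(1),"tilt",np.degrees(r.x[2]),r.fun.round(1))
E
```

```text
[[  38.5   -0. ]
 [ -82.1  -38.3]
 [  61.3  -73.1]
 [ -61.8 -112.3]
 [ -75.1 -115.3]]
origin rel TCP [  2.1 -93.2] tilt 17.41836765577781 [ 1.7  2.6 -1.7  2.   2.9 -0.6 -2.8 -1.9 -0.  -2.1]
```

```bash
python3 - <<'E'
from h import *
plan([.52,-.135,.27],3,10)
E
```

```text
from [0.4197 0.1437 0.2197] 103.46 turn -100.46 rows 10
[np.float64(-0.0294), np.float64(0.0033), np.float64(-0.005), np.float64(0.175)]
[np.float64(-0.0284), np.float64(0.0083), np.float64(-0.005), np.float64(0.175)]
[np.float64(-0.0265), np.float64(0.0132), np.float64(-0.005), np.float64(0.175)]
[np.float64(-0.0238), np.float64(0.0176), np.float64(-0.005), np.float64(0.175)]
[np.float64(-0.0204), np.float64(0.0215), np.float64(-0.005), np.float64(0.175)]
[np.float64(-0.0163), np.float64(0.0247), np.float64(-0.005), np.float64(0.175)]
[np.float64(-0.0118), np.float64(0.0272), np.float64(-0.005), np.float64(0.175)]
[np.float64(-0.0068), np.float64(0.0288), np.float64(-0.005), np.float64(0.175)]
[np.float64(-0.0017), np.float64(0.0296), np.float64(-0.005), np.float64(0.175)]
[np.float64(0.0035), np.float64(0.0294), np.float64(-0.005), np.float64(0.175)]
```

{"op": "carry_out", "data": {
  "moves": [
    [-1, -0.0295, 0.003, -0.02, 0.175],
    [-1, -0.0285, 0.0085, -0.02, 0.175],
    [-1, -0.0265, 0.013, -0.01, 0.175],
    [-1, -0.024, 0.0175, 0, 0.175],
    [-1, -0.0205, 0.0215, 0, 0.175]
  ],
  "squeeze": 8
}}

```text
clock: 5.25
eef_pos: [0.4701, 0.0033, 0.2702]
eef_rot: [-2.812, -1.402, 0.001]
wrist_force: [-0.3, 0.6, -2.0]
finger_gap: 0.134
grasp_force: 8.0
```

{"op": "carry_out", "data": {
  "moves": [
    [-1, -0.0165, 0.0245, 0, 0.175],
    [-1, -0.012, 0.027, 0, 0.175],
    [-1, -0.007, 0.029, 0, 0.175],
    [-1, -0.0015, 0.0295, 0, 0.175],
    [-1, 0.0035, 0.0295, 0, 0.175]
  ]
}}

```text
clock: 5.88
eef_pos: [0.5201, -0.136, 0.27]
eef_rot: [3.14, 0.079, -0.001]
wrist_force: [-0.0, 0.1, -1.2]
finger_gap: 0.137
grasp_force: 8.0
```

{"op": "carry_out", "data": {
  "moves": [
    [-1, 0, 0, 0, 0],
    [-1, 0, 0, 0, 0],
    [-1, 0, 0, 0, 0],
    [-1, 0, 0, 0, 0],
    [-1, 0, 0, 0, 0]
  ]
}}

```text
clock: 6.5
eef_pos: [0.5201, -0.1348, 0.2706]
eef_rot: [-3.14, -0.089, -0.0]
wrist_force: [0.2, -0.5, -2.0]
finger_gap: 0.139
grasp_force: 8.0
```

```bash
python3 - <<'E'
from h import *
from plant import cams,sensors
s=sensors.observe();print(np.round(s["eef_pos"],4),yaw(s),np.round(s["qd"],3).max())
p=cams.camera_params("wrist");a=cams.read_camera("wrist");np.savez("w2.npz",**p)
cv2.imwrite("pics/w2.png",cv2.resize(a[60:330,140:500],None,fx=2.2,fy=2.2,interpolation=2))
E
```

```text
[ 0.5201 -0.1348  0.2706] 3.2456278240354592 0.004
```

View pics/w2.png

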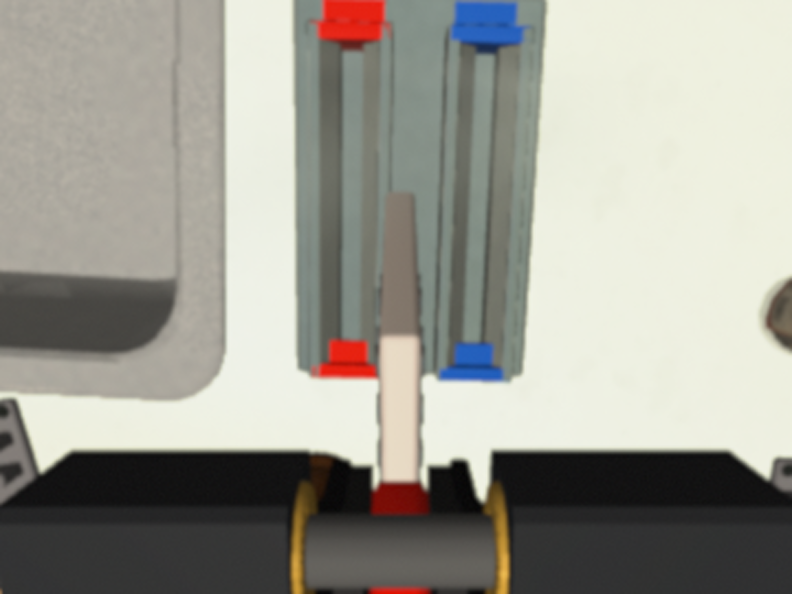

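```bash
python3 - <<'E'
from h import *
p=dict(np.load("w2.npz"));p["k1"]=float(p["k1"])
f=lambda x,y,z:onz(p,140+x/2.2,60+y/2.2,z)
for k,v in dict(Rhood=(347.5,341,.032),Bhood=(473.5,342,.032),Rwall=(344,364,.038),Bwall=(470,370,.038),Rfar=(351.5,24,.038),Bfar=(487,26,.038),Rfl1=(353,60,.008),Rfl2=(352,325,.008),Bfl1=(485,60,.008),Bfl2=(475,330,.008)).items():print(k,f(*v).round(4))
# insert in the vertical plane
from plant import sensors
s=sensors.observe();e=np.array(s["eef_pos"]);t=np.radians(yaw(s));u=np.array([np.cos(t),np.sin(t),0]);n=np.array([-u[1],u[0],0])
P=[]
for x,y in [(400,336),(400,195),(400,484)]:
    o,d=ray(p,140+x/2.2,60+y/2.2); P.append((o,d))
M=np.array([[65,80],[65,0],[30,106]])/1e3
from scipy.optimize import least_squares
def g(v,th):
    c,sn=np.cos(th),np.sin(th);r=[]
    for (o,d),m in zip(P,M):
        X=e+u*(v[0]+m[0]*c-m[1]*sn)+np.array([0,0,v[1]+m[0]*sn+m[1]*c])
        w=X-o; L=w@u/(w[2])-d@u/d[2]; r.append(L*1000)
    return np.array(r)
for deg in (13,15,17,19,21):
    th=np.radians(deg);r=least_squares(g,[0,-.09],args=(th,));print(deg,(r.x*1e3).round(1),r.fun.round(2))
r=least_squares(lambda v:g(v,v[2]),[0,-.09,.3]);print(r.x,np.degrees(r.x[2]))
o,d=ray(p,140+400/2.2,60+336/2.2);X=o+d*((.27-.015-o[2])/d[2]);print("lateral of plate",(X-e)@n)
E
```

```text
Rhood [ 0.5141 -0.1103]
Bhood [ 0.5172 -0.1741]
Rwall [ 0.5033 -0.1093]
Bwall [ 0.5039 -0.1729]
Rfar [ 0.6603 -0.1065]
Bfar [ 0.6629 -0.1677]
Rfl1 [ 0.6499 -0.1059]
Rfl2 [ 0.5184 -0.1109]
Bfl1 [ 0.6536 -0.1708]
Bfl2 [ 0.5195 -0.177 ]
13 [  -5.5 -129.9] [-34.51  33.94   9.54]
15 [  -3.6 -135.2] [-30.23  28.53   9.07]
17 [  -1.7 -140.5] [-25.95  23.51   8.37]
19 [   0.2 -145.7] [-21.69  18.86   7.48]
21 [   2.1 -150.9] [-17.45  14.57   6.4 ]
[ 0.01031351 -0.17240362  0.51537119] 29.528594281941956
lateral of plate -0.001314777186939393
```

```bash
python3 - <<'E'
from h import *
p=dict(np.load("w1.npz"));p["k1"]=float(p["k1"])
print("A",onz(p,323.5,231.5,.114),onz(p,323.5,231.5,.088),"T",onz(p,322.8,178,.088),"cam",ray(p,0,0)[0])
p=dict(np.load("w2.npz"));p["k1"]=float(p["k1"])
from plant import sensors
s=sensors.observe();e=np.array(s["eef_pos"]);t=np.radians(yaw(s));u=np.array([np.cos(t),np.sin(t),0]);n=np.array([-u[1],u[0],0])
P=[ray(p,140+x/2.2,60+y/2.2) for x,y in [(400,336),(400,195),(400,484)]]
print("cam rel",(P[0][0]-e)@u,(P[0][0]-e)[2])
M=np.array([[65,80],[65,0],[30,80]])/1e3
from scipy.optimize import least_squares
def g(v,th):
    c,sn=np.cos(th),np.sin(th);r=[]
    for (o,d),m in zip(P,M):
        X=e+u*(v[0]+m[0]*c-m[1]*sn)+np.array([0,0,v[1]+m[0]*sn+m[1]*c]); w=X-o
        r.append((w@u/w[2]-d@u/d[2])*1000)
    return np.array(r)
for deg in (13,15,17,19,21):
    r=least_squares(g,[0,-.09],args=(np.radians(deg),));print(deg,(r.x*1e3).round(1),r.fun.round(2))
E
```

```text
A [0.41802489 0.15219871] [0.41951484 0.14642833] T [0.40955135 0.18598012] cam [0.40425799 0.20551611 0.35423601]
cam rel 0.06630780557936669 0.1507471789447401
13 [ -0.3 -77. ] [-17.9   17.44   7.24]
15 [  1.7 -80.6] [-11.35  10.41   5.  ]
17 [  3.7 -84.5] [-4.74  4.08  2.26]
19 [  5.6 -88.7] [ 1.87 -1.51 -0.95]
21 [  7.5 -93.2] [ 8.41 -6.35 -4.57]
```

```bash
python3 - <<'E'
from h import *
plan([.5965,-.1063,.155],2.2,4)
E
```

```text
from [ 0.5201 -0.1349  0.2706] 3.24 turn -1.04 rows 4
[np.float64(0.0195), np.float64(-0.0061), np.float64(0.0289), np.float64(0.005)]
[np.float64(0.0195), np.float64(-0.0062), np.float64(0.0289), np.float64(0.005)]
[np.float64(0.0194), np.float64(-0.0062), np.float64(0.0289), np.float64(0.005)]
[np.float64(0.0194), np.float64(-0.0063), np.float64(0.0289), np.float64(0.005)]
```

{"op": "carry_out", "data": {
  "moves": [
    [-1, 0.0195, -0.006, 0.029, 0.005],
    [-1, 0.0195, -0.006, 0.029, 0.005],
    [-1, 0.0195, -0.0065, 0.029, 0.005],
    [-1, 0.0195, -0.0065, 0.029, 0.005],
    [-1, 0, 0, 0, 0]
  ]
}}

```text
clock: 7.18
eef_pos: [0.5963, -0.105, 0.1519]
eef_rot: [3.141, 0.059, -0.007]
wrist_force: [-1.3, 0.0, -1.9]
finger_gap: 0.137
grasp_force: 8.0
```

```bash
python3 - <<'E'
from h import *
from plant import cams,sensors
a=cams.read_camera("scene");b=cams.read_camera("wrist")
s=sensors.observe();print(np.round(s["eef_pos"],4),yaw(s))
m=np.zeros((600,800,3),np.uint8)
m[:,:400]=cv2.resize(a[130:280,290:390],None,fx=4,fy=4,interpolation=2)
m[:400,400:]=cv2.resize(b[100:300,220:420],None,fx=2,fy=2,interpolation=2)
cv2.imwrite("pics/m3.png",m)
E
```

```text
[ 0.5965 -0.1069  0.1548] 2.046778230174766
```

View pics/m3.png

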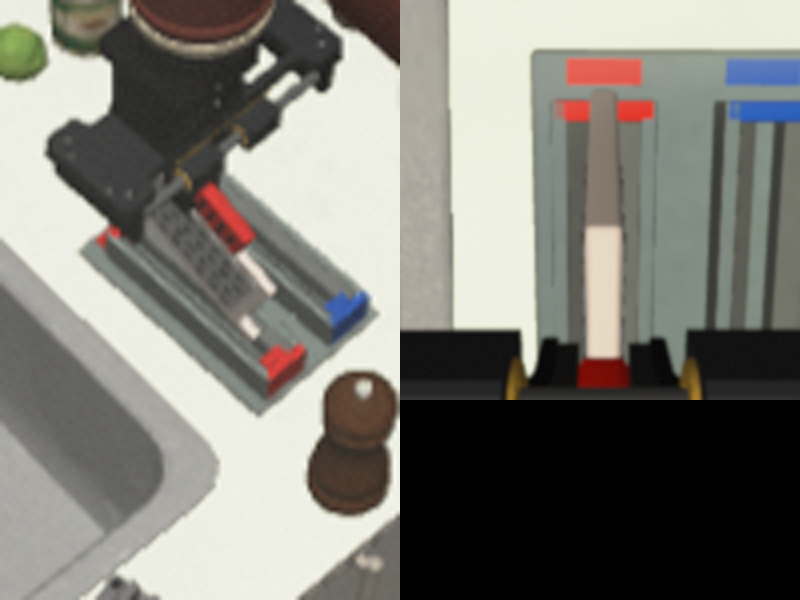

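{"op": "carry_out", "data": {
  "moves": [
    [-1, 0, 0, 0.008, 0],
    [-1, 0, 0, 0.008, 0],
    [-1, 0, 0, 0.007, 0],
    [-1, 0, 0, 0.004, 0],
    [-1, 0, 0, 0, 0]
  ]
}}

```text
clock: 7.9
eef_pos: [0.5971, -0.1065, 0.1278]
eef_rot: [3.141, 0.056, 0.001]
wrist_force: [0.5, 0.4, 0.1]
finger_gap: 0.136
grasp_force: 8.0
```

{"op": "carry_out", "data": {
  "moves": [
    [-1, -0.004, 0, 0, 0],
    [-1, -0.004, 0, 0, 0],
    [-1, -0.003, 0, 0, 0],
    [-1, -0.003, 0, 0, 0],
    [-1, 0, 0, 0, 0]
  ]
}}

```text
clock: 8.52
eef_pos: [0.585, -0.1071, 0.1299]
eef_rot: [3.141, 0.056, 0.009]
wrist_force: [4.9, 1.4, 9.6]
finger_gap: 0.133
grasp_force: 8.0
```

```bash
python3 - <<'E'
from h import *
from plant import cams,sensors
a=cams.read_camera("scene");b=cams.read_camera("wrist")
s=sensors.observe();print(np.round(s["eef_pos"],4),yaw(s),s["wrist_force"],s["ft_torque"])
m=np.zeros((600,800,3),np.uint8)
m[:,:400]=cv2.resize(a[170:245,330:380],None,fx=8,fy=8,interpolation=2)
m[:400,400:]=cv2.resize(b[100:300,220:420],None,fx=2,fy=2,interpolation=2)
cv2.imwrite("pics/m4.png",m)
E
```

```text
[ 0.585  -0.1071  0.1299] 2.060510478415057 [6.04582418 0.22229004 9.31880992] [ 0.12095337 -0.92616171 -0.03450966]
```

View pics/m4.png

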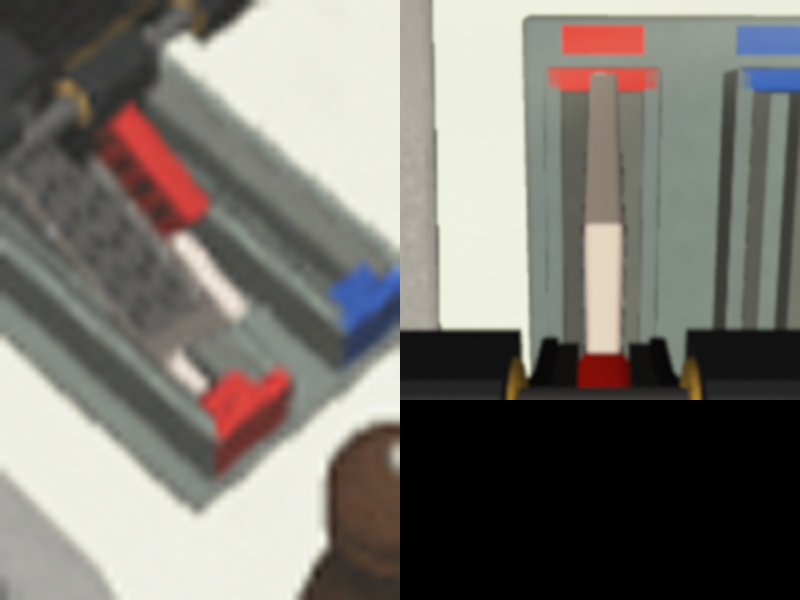

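```bash
python3 - <<'E'
from h import *
from plant import cams
p=cams.camera_params("scene")
t=np.radians(2.2);u=np.array([np.cos(t),np.sin(t),0]);n=np.array([-u[1],u[0],0])
O=np.array([.5865,-.108,.008])
c=lambda x,y,z:((px(p,O+u*x/1e3+n*y/1e3+np.array([0,0,z/1e3]))-[330,170])*8).round(0)
for k in [(-72.5,5.5,24),(-72.5,-5.5,24),(-72.5,0,20),(-83.5,0,24),(-83.5,13.5,30),(-83.5,-13.5,30),(-95,30,30),(-95,-96,30)]:print(k,c(*k))
print("tongue tip if under: top y+-4",c(-78,4,10),c(-78,-4,10),"plate corner",c(-62,4,17),c(-62,-4,17))
print("tongue tip if at -70",c(-70,4,12),c(-70,-4,12))
E
```

```text
(-72.5, 5.5, 24) [210. 385.]
(-72.5, -5.5, 24) [232. 366.]
(-72.5, 0, 20) [220. 381.]
(-83.5, 0, 24) [244. 395.]
(-83.5, 13.5, 30) [217. 410.]
(-83.5, -13.5, 30) [272. 364.]
(-95, 30, 30) [208. 460.]
(-95, -96, 30) [458. 246.]
tongue tip if under: top y+-4 [222. 412.] [238. 398.] plate corner [191. 373.] [207. 360.]
tongue tip if at -70 [206. 395.] [222. 381.]
```

```bash
cat >> h.py <<'E'
def tilt(p,s,ys,x=322,sy=0):
    "ys: rows of tail bottom, tail top, bar base; returns X,Z of origin rel TCP along tool x (mm), tilt deg"
    from scipy.optimize import least_squares
    e=np.array(s["eef_pos"]);t=np.radians(yaw(s)+sy);u=np.array([np.cos(t),np.sin(t),0])
    P=[ray(p,x,y) for y in ys];M=np.array([[65,0],[65,80],[30,80]])/1e3
    # constraint: grasp point fixed at known height z0 of insert when gripped
    def g(v):
        c,sn=np.cos(v[2]),np.sin(v[2]);r=[]
        for (o,d),m in zip(P,M):
            w=e+u*(v[0]+m[0]*c-m[1]*sn)+np.array([0,0,v[1]+m[0]*sn+m[1]*c])-o
            r.append((w@u/w[2]-d@u/d[2])*1000)
        gz=-(-v[0])*0; z0=v[0]*sn+(.008-v[1])*c  # insert z of grasp point
        z0=-(0-v[0])*(-sn)*-1*-1+(.008-v[1])*c if False else (-v[0])*(-sn)+(.008-v[1])*c
        r.append((z0-.0956)*1000)
        return np.array(r)
    r=least_squares(g,[0.005,-.09,.3]);v=r.x
    c,sn=np.cos(v[2]),np.sin(v[2])
    print("origin",(v[:2]*1e3).round(1),"tilt",np.degrees(v[2]).round(1),"res",r.fun.round(1),"grip x",round(((-v[0])*c+(.008-v[1])*sn)*1e3,1),
     "tip bottom",round(v[0]*1e3-81*c,1),round(v[1]*1e3-81*sn,1),"tip top",round(v[0]*1e3-81*c-12*sn,1))
E
sed -i '/gz=-(-v/d; s/^        z0=-(0-v.*$//' h.py
python3 - <<'E'
from h import *
from plant import cams,sensors
s=sensors.observe()
p=cams.camera_params("wrist");tilt(p,s,[136,211,276.5])
q=dict(np.load("w2.npz"));q["k1"]=float(q["k1"]);import cv2
tilt(q,dict(eef_pos=[.5201,-.1348,.2706],eef_rot=[-3.14,-.089,0]),[60+195/2.2,60+336/2.2,60+484/2.2])
E
```

```text
Traceback (most recent call last):
  File "h.py", line 40, in tilt
    r=least_squares(g,[0.005,-.09,.3]);v=r.x
  File "h.py", line 38, in g
    r.append((z0-.0956)*1000)
              ^^
NameError: name 'z0' is not defined
```

```bash
sed -i 's/^        r.append((z0-.0956)\*1000)/        r.append((v[0]*sn+(.008-v[1])*c-.0956)*1000)/' h.py
python3 - <<'E'
from h import *
from plant import cams,sensors
s=sensors.observe()
p=cams.camera_params("wrist");tilt(p,s,[136,211,276.5])
q=dict(np.load("w2.npz"));q["k1"]=float(q["k1"])
tilt(q,dict(eef_pos=[.5201,-.1348,.2706],eef_rot=[-3.14,-.089,0]),[60+195/2.2,60+336/2.2,60+484/2.2])
E
```

```text
origin [ 14.3 -87.1] tilt 23.3 res [ 0.4  0.9 -1.4 -2.6] grip x 24.4 tip bottom -60.1 -119.0 tip top -64.8
origin [  5.  -88.8] tilt 18.6 res [ 0.3  0.9 -1.3 -2.3] grip x 26.2 tip bottom -71.7 -114.7 tip top -75.6
```

{"op": "carry_out", "data": {
  "moves": [
    [-1, 0, 0, -0.006, 0],
    [-1, 0, 0, 0, 0],
    [-1, -0.004, 0, 0, 0],
    [-1, -0.004, 0, 0, 0],
    [-1, -0.0025, 0, 0, 0]
  ],
  "squeeze": 15
}}

```text
clock: 9.25
eef_pos: [0.5717, -0.1074, 0.1333]
eef_rot: [-3.141, -0.056, 0.001]
wrist_force: [1.0, -0.7, -2.5]
finger_gap: 0.138
grasp_force: 15.0
```

```bash
python3 - <<'E'
from h import *
from plant import cams,sensors
s=sensors.observe();print(np.round(s["eef_pos"],4),np.round(s["wrist_force"],1))
b=cams.read_camera("wrist")
hsv=cv2.cvtColor(b,cv2.COLOR_BGR2HSV)
# column profile along insert
print([(y,*b[y,322].tolist()) for y in range(112,285,4)])
E
```

```text
[ 0.5717 -0.1074  0.1333] [ 1.  -0.7 -2.5]
[(112, 76, 85, 188), (116, 61, 73, 228), (120, 63, 76, 228), (124, 65, 74, 133), (128, 135, 145, 140), (132, 137, 146, 140), (136, 141, 151, 154), (140, 119, 132, 144), (144, 119, 131, 143), (148, 117, 130, 142), (152, 117, 129, 141), (156, 116, 129, 141), (160, 115, 128, 140), (164, 116, 128, 140), (168, 115, 128, 140), (172, 115, 128, 140), (176, 115, 128, 140), (180, 114, 127, 139), (184, 114, 127, 139), (188, 115, 128, 140), (192, 115, 127, 140), (196, 115, 127, 140), (200, 115, 127, 140), (204, 115, 127, 140), (208, 115, 128, 140), (212, 165, 183, 202), (216, 194, 215, 229), (220, 194, 215, 229), (224, 194, 215, 229), (228, 194, 215, 229), (232, 194, 215, 229), (236, 194, 215, 229), (240, 194, 215, 229), (244, 194, 215, 229), (248, 194, 215, 229), (252, 194, 215, 229), (256, 194, 215, 229), (260, 194, 215, 229), (264, 193, 214, 229), (268, 194, 215, 229), (272, 194, 215, 229), (276, 126, 140, 177), (280, 4, 12, 124), (284, 6, 13, 125)]
```

{"op": "carry_out", "data": {
  "moves": [
    [-1, 0.005, 0, 0.0065, 0],
    [-1, 0.005, 0, 0.0035, 0],
    [-1, 0.0055, 0, 0.004, 0],
    [-1, 0.0055, 0, 0.0045, 0],
    [-1, 0, 0, 0, 0]
  ],
  "squeeze": 3.5
}}

```text
clock: 9.93
eef_pos: [0.5932, -0.1065, 0.1143]
eef_rot: [3.141, 0.056, -0.002]
wrist_force: [0.5, -0.4, 0.6]
finger_gap: 0.139
grasp_force: 3.5
```

```bash
python3 - <<'E'
from h import *
from plant import cams,sensors
s=sensors.observe();print(np.round(s["eef_pos"],4),np.round(s["wrist_force"],1))
p=cams.camera_params("wrist");b=cams.read_camera("wrist");cv2.imwrite("pics/w5.png",b)
g=[(y,*b[y,322].tolist()) for y in range(90,290,3)]
r=b[:,322].astype(int);d=np.abs(np.diff(r,axis=0)).sum(1);print([(i,int(d[i])) for i in range(80,300) if d[i]>25])
E
```

```text
[ 0.5932 -0.1065  0.1143] [ 0.5 -0.4  0.6]
[(114, 66), (115, 140), (116, 86), (120, 62), (121, 77), (122, 38), (135, 55), (136, 78), (137, 49), (143, 36), (144, 82), (145, 82), (146, 32), (154, 68), (155, 75), (156, 31), (198, 76), (199, 113), (200, 81), (201, 40), (270, 59), (271, 139), (272, 182), (273, 127), (274, 34), (292, 39), (293, 41), (294, 26)]
```

```bash
python3 - <<'E'
from h import *
from plant import cams,sensors
s=sensors.observe();p=cams.camera_params("wrist");tilt(p,s,[155,199.5,272]);tilt(p,s,[145,199.5,272])
E
```

```text
origin [ -0.8 -88.1] tilt 12.1 res [ 0.2  0.9 -1.2 -1.8] grip x 20.9 tip bottom -80.0 -105.1 tip top -82.5
origin [  6.1 -85.8] tilt 16.0 res [ 0.4  1.7 -2.2 -3.7] grip x 19.9 tip bottom -71.7 -108.1 tip top -75.0
```

{"op": "carry_out", "data": {
  "moves": [
    [-1, 0.005, 0, 0.0045, 0],
    [-1, 0.005, 0, 0.005, 0],
    [-1, 0.005, 0, 0.005, 0],
    [-1, 0.0045, 0, 0.005, 0],
    [-1, 0, 0, 0, 0]
  ]
}}

```text
clock: 10.6
eef_pos: [0.613, -0.1057, 0.0949]
eef_rot: [3.141, 0.057, -0.001]
wrist_force: [-0.1, -0.6, -2.4]
finger_gap: 0.121
grasp_force: 3.5
```

```bash
python3 - <<'E'
from h import *
from plant import cams,sensors
s=sensors.observe();print(np.round(s["eef_pos"],4),np.round(s["wrist_force"],1),np.round(s["ft_torque"],2))
a=cams.read_camera("scene");b=cams.read_camera("wrist")
m=np.zeros((600,800,3),np.uint8)
m[:,:400]=cv2.resize(a[160:260,310:377],(400,600),interpolation=2)
m[:400,400:]=cv2.resize(b[100:300,220:420],None,fx=2,fy=2,interpolation=2)
cv2.imwrite("pics/m6.png",m)
E
```

```text
[ 0.613  -0.1057  0.0949] [-0.1 -0.6 -2.4] [-0.11  0.12 -0.01]
```

View pics/m6.png

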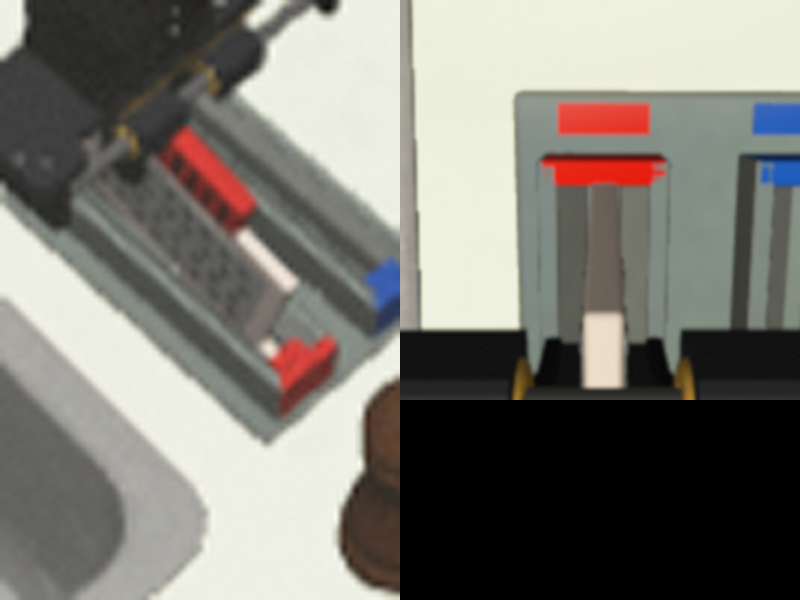

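```bash
python3 - <<'E'
from h import *
from plant import cams,sensors
from scipy.optimize import least_squares
s=sensors.observe();p=cams.camera_params("wrist");e=np.array(s["eef_pos"]);t=np.radians(yaw(s));u=np.array([np.cos(t),np.sin(t),0])
def g(v,tb):
    c,sn=np.cos(v[2]),np.sin(v[2]);r=[]
    for y,m in ((100+183/2,[.065,0]),(100+312/2,[.065,.08])):
        o,d=ray(p,322,y);w=e+u*(v[0]+m[0]*c-m[1]*sn)+np.array([0,0,v[1]+m[0]*sn+m[1]*c])-o
        r.append((w@u/w[2]-d@u/d[2])*1000)
    r.append((e[2]+v[1]-.081*sn-.008-tb)*1000);return np.array(r)
for tb in (0,.003,.006):
    r=least_squares(g,[0,-.09,.1],args=(tb,));v=r.x;print(tb,(v[:2]*1e3).round(1),np.degrees(v[2]).round(1),"origin slot X",(e[0]-.5865+v[0])*1e3,"tip",(e[0]-.5865+v[0]-.081*np.cos(v[2]))*1e3)
E
```

```text
0 [-21.4 -71.2] 11.4 origin slot X 4.8580232278708015 tip -74.55124809844122
0.003 [-21.2 -68.6] 11.1 origin slot X 5.039256291074701 tip -74.45892055158066
0.006 [-21.1 -66.1] 10.7 origin slot X 5.222821126094092 tip -74.36151649871564
```

{"op": "carry_out", "data": {
  "moves": [
    [-1, 0, 0, 0, 0],
    [-1, 0, 0, -0.003, 0],
    [-1, -0.0035, 0, 0, 0],
    [-1, -0.0035, 0, 0, 0],
    [-1, 0, 0, 0, 0]
  ],
  "squeeze": 10
}}

```text
clock: 11.32
eef_pos: [0.6055, -0.1062, 0.0987]
eef_rot: [-3.141, -0.056, -0.0]
wrist_force: [0.3, -0.0, -1.1]
finger_gap: 0.108
grasp_force: 9.7
```

```bash
python3 - <<'E'
from h import *
from plant import cams,sensors
s=sensors.observe();print(np.round(s["eef_pos"],4),np.round(s["wrist_force"],1),np.round(s["ft_torque"],2))
b=cams.read_camera("wrist")
r=b[:,322].astype(int);d=np.abs(np.diff(r,axis=0)).sum(1);print([(i,int(d[i])) for i in range(80,300) if d[i]>25])
E
```

```text
[ 0.6055 -0.1062  0.0987] [ 0.3 -0.  -1.1] [-0.06  0.01 -0.  ]
[(132, 79), (133, 122), (134, 68), (138, 55), (139, 79), (140, 45), (154, 80), (155, 89), (156, 47), (163, 65), (164, 84), (165, 84), (166, 59), (167, 44), (177, 45), (178, 113), (179, 106), (180, 46), (185, 26), (186, 39), (256, 72), (257, 95), (258, 76), (259, 41), (292, 113), (293, 202), (294, 170)]
```

```bash
python3 - <<'E'
from h import *
from plant import cams,sensors
from scipy.optimize import least_squares
s=sensors.observe();p=cams.camera_params("wrist");e=np.array(s["eef_pos"]);t=np.radians(yaw(s));u=np.array([np.cos(t),np.sin(t),0])
def g(v,tb):
    c,sn=np.cos(v[2]),np.sin(v[2]);r=[]
    for y,m in ((186,[.065,0]),(257.5,[.065,.08])):
        o,d=ray(p,322,y);w=e+u*(v[0]+m[0]*c-m[1]*sn)+np.array([0,0,v[1]+m[0]*sn+m[1]*c])-o
        r.append((w@u/w[2]-d@u/d[2])*1000)
    r.append((e[2]+v[1]-.081*sn-.008-tb)*1000);return np.array(r)
for tb in (0,.003):
    r=least_squares(g,[0,-.09,.1],args=(tb,));v=r.x;print(tb,(v[:2]*1e3).round(1),np.degrees(v[2]).round(1),"origin slot X",(e[0]-.5865+v[0])*1e3,"tip",(e[0]-.5865+v[0]-.081*np.cos(v[2]))*1e3)
b=cams.read_camera("wrist");cv2.imwrite("pics/w7.png",b[90:390,120:520])
E
```

```text
0 [-17.3 -71.1] 13.9 origin slot X 1.797737849278492 tip -76.82221239673687
0.003 [-17.2 -68.6] 13.6 origin slot X 1.913391229832983 tip -76.8258636850764
```

View pics/w7.png

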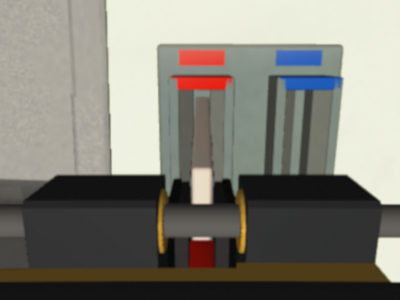

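{"op": "carry_out", "data": {
  "moves": [
    [-1, 0.003, 0, 0.005, 0],
    [-1, 0.0035, 0, 0.005, 0],
    [-1, 0.0035, 0, 0.005, 0],
    [-1, 0.0035, 0, 0.005, 0],
    [-1, 0.0035, 0, 0.005, 0]
  ],
  "squeeze": 3
}}

```text
clock: 12.05
eef_pos: [0.6239, -0.1055, 0.0737]
eef_rot: [3.141, 0.056, 0.003]
wrist_force: [5.4, 0.2, 5.0]
finger_gap: 0.091
grasp_force: 9.9
```

```bash
cat >> h.py <<'E'
def edges(col=322,lo=80,hi=300,th=45):
    from plant import cams,sensors
    s=sensors.observe();p=cams.camera_params("wrist");b=cams.read_camera("wrist")
    print(np.round(s["eef_pos"],4),round(yaw(s),2),np.round(s["wrist_force"],1),np.round(s["finger_gap"],3))
    r=b[:,col].astype(int);d=np.abs(np.diff(r,axis=0)).sum(1)
    print([(i,int(d[i]),r[i+3].tolist()) for i in range(lo,hi) if d[i]>th and d[i]==d[i-2:i+3].max()])
    return s,p,b
def tail2(s,p,yb,yt,slot,tb=0,col=322,sgn=1):
    "tail bottom/top rows, tip on floor+tb -> tilt, insert x origin in slot; sgn=-1 if tool x = -insert x"
    from scipy.optimize import least_squares
    e=np.array(s["eef_pos"]);t=np.radians(yaw(s));u=sgn*np.array([np.cos(t),np.sin(t),0])
    def g(v):
        c,sn=np.cos(v[2]),np.sin(v[2]);r=[]
        for y,m in ((yb,[.065,0]),(yt,[.065,.08])):
            o,d=ray(p,col,y);w=e+u*(v[0]+m[0]*c-m[1]*sn)+np.array([0,0,v[1]+m[0]*sn+m[1]*c])-o
            r.append((w@u/w[2]-d@u/d[2])*1000)
        r.append((e[2]+v[1]-.081*sn-.008-tb)*1000);return np.array(r)
    v=least_squares(g,[0,-.09,.1]).x
    print("rel",(v[:2]*1e3).round(1),"tilt",np.degrees(v[2]).round(1),"origin slotX",((e-slot)@u+v[0])*1e3)
E
python3 - <<'E'
from h import *
s,p,b=edges();cv2.imwrite("pics/w8.png",b)
E
```

```text
[ 0.6239 -0.1055  0.0737] 2.06 [5.4 0.2 5. ] 0.091
[(163, 166, [110, 121, 117]), (170, 112, [31, 44, 232]), (187, 104, [137, 143, 130]), (197, 109, [5, 9, 83]), (204, 57, [17, 33, 230]), (217, 93, [74, 81, 89]), (254, 106, [180, 199, 220]), (293, 211, [38, 41, 41])]
```

```bash
python3 - <<'E'
from h import *
from plant import cams,sensors
s=sensors.observe();p=cams.camera_params("wrist");S=np.array([.5865,-.108,.008])
for tb in(0,.003):tail2(s,p,217.5,254.5,S,tb)
E
```

```text
rel [-39.5 -65.3] tilt 0.0 origin slotX -1.582668424878142
rel [-39.  -62.5] tilt -0.2 origin slotX -1.1145154855933606
```

{"op": "carry_out", "data": {
  "moves": [
    [0, 0, 0, 0, 0],
    [0, 0, 0, 0, 0],
    [0, 0, 0, 0, 0],
    [0, 0, 0, 0, 0],
    [0, 0, 0, -0.03, 0]
  ]
}}

```text
clock: 12.72
eef_pos: [0.6201, -0.1051, 0.1012]
eef_rot: [-3.141, -0.056, 0.01]
wrist_force: [-0.1, -0.1, 0.1]
finger_gap: 0.488
grasp_force: 0.2
```

{"op": "carry_out", "data": {
  "moves": [
    [0, 0, 0, -0.05, 0],
    [0, 0, 0, -0.05, 0],
    [0, 0, 0, -0.04, 0],
    [0, 0, 0, 0, 0],
    [0, 0, 0, 0, 0]
  ]
}}

```text
clock: 13.35
eef_pos: [0.6217, -0.1053, 0.2423]
eef_rot: [-3.141, -0.056, 0.004]
wrist_force: [-0.5, -0.9, -0.4]
finger_gap: 0.5
grasp_force: 0.0
```

```bash
python3 - <<'E'
from h import *
s,p,b=edges(322,100,330,60);cv2.imwrite("pics/w9.png",b);np.savez("w9.npz",**p)
# predict where seated insert features should be
O=np.array([.5865,-.108,.008]);t=np.radians(2.2)
for x,z in((65,0),(65,80),(30,80),(30,106)):print((x,z),px(p,O+np.array([np.cos(t)*x,np.sin(t)*x,z])/1e3).round(1))
hsv=cv2.cvtColor(b,cv2.COLOR_BGR2HSV);m=(hsv[...,1]<60)&(hsv[...,2]>200)&False
plan([.4245+.0,-.394+0,.27],90,10)
E
```

```text
[ 0.6217 -0.1053  0.2423] 2.05 [-0.5 -0.9 -0.4] 0.5
[(154, 129, [125, 135, 136]), (158, 86, [51, 63, 231]), (168, 96, [138, 145, 132]), (175, 109, [23, 37, 228]), (183, 113, [97, 104, 104]), (327, 167, [226, 241, 238])]
(65, 0) [321.4 183.9]
(65, 80) [321.4 192.9]
(30, 80) [321.5 232.5]
(30, 106) [321.5 239.9]
from [ 0.6216 -0.1053  0.2419] 2.05 turn 87.95 rows 10
[np.float64(-0.0207), np.float64(0.0281), np.float64(-0.0028), np.float64(-0.154)]
[np.float64(-0.0248), np.float64(0.0246), np.float64(-0.0028), np.float64(-0.154)]
[np.float64(-0.0283), np.float64(0.0206), np.float64(-0.0028), np.float64(-0.154)]
[np.float64(-0.0311), np.float64(0.016), np.float64(-0.0028), np.float64(-0.154)]
[np.float64(-0.0332), np.float64(0.0111), np.float64(-0.0028), np.float64(-0.154)]
[np.float64(-0.0345), np.float64(0.0059), np.float64(-0.0028), np.float64(-0.154)]
[np.float64(-0.035), np.float64(0.0005), np.float64(-0.0028), np.float64(-0.154)]
[np.float64(-0.0346), np.float64(-0.0048), np.float64(-0.0028), np.float64(-0.154)]
[np.float64(-0.0335), np.float64(-0.0101), np.float64(-0.0028), np.float64(-0.154)]
[np.float64(-0.0315), np.float64(-0.0151), np.float64(-0.0028), np.float64(-0.154)]
```

```bash
python3 - <<'E'
from h import *
from plant import sensors
print(np.round(sensors.observe()["joint_pos"],2))
b=cv2.imread("pics/w9.png")
for y in range(176,262,6):print(y,[b[y,x].tolist() for x in range(304,342,4)])
plan([.4245,-.410,.25],-90,10)
E
```

```text
[-0.45  0.34  0.71  1.53 -0.22  1.36 -1.26]
176 [[68, 75, 154], [29, 37, 169], [29, 36, 168], [28, 35, 167], [28, 34, 165], [27, 33, 165], [25, 32, 164], [25, 32, 163], [28, 34, 159], [94, 101, 129]]
182 [[93, 99, 191], [45, 55, 224], [28, 41, 228], [29, 40, 228], [29, 41, 228], [29, 41, 228], [24, 37, 227], [25, 38, 227], [83, 90, 198], [123, 132, 123]]
188 [[134, 139, 128], [96, 104, 99], [83, 92, 91], [83, 90, 92], [75, 82, 90], [74, 81, 89], [106, 116, 114], [106, 117, 116], [123, 129, 120], [125, 134, 123]]
194 [[129, 135, 128], [110, 122, 132], [93, 102, 113], [73, 81, 88], [71, 79, 86], [70, 79, 85], [106, 117, 115], [106, 117, 116], [125, 131, 121], [123, 132, 121]]
200 [[154, 167, 172], [209, 226, 239], [173, 192, 211], [71, 78, 86], [67, 74, 79], [59, 64, 67], [104, 115, 114], [106, 117, 116], [126, 133, 122], [121, 131, 120]]
206 [[139, 151, 157], [209, 226, 239], [173, 192, 212], [80, 84, 85], [59, 63, 64], [61, 63, 63], [106, 116, 116], [106, 117, 116], [127, 133, 123], [117, 127, 117]]
212 [[141, 153, 159], [209, 227, 239], [174, 193, 212], [88, 90, 89], [63, 65, 63], [
[... 1527 characters left out ...]
at64(0.0327), np.float64(-0.0008), np.float64(0.161)]
[np.float64(-0.0103), np.float64(0.0348), np.float64(-0.0008), np.float64(0.161)]
[np.float64(-0.0046), np.float64(0.036), np.float64(-0.0008), np.float64(0.161)]
[np.float64(0.0012), np.float64(0.0363), np.float64(-0.0008), np.float64(0.161)]
[np.float64(0.007), np.float64(0.0356), np.float64(-0.0008), np.float64(0.161)]
[np.float64(0.0126), np.float64(0.034), np.float64(-0.0008), np.float64(0.161)]
[np.float64(0.0179), np.float64(0.0316), np.float64(-0.0008), np.float64(0.161)]
[np.float64(0.0227), np.float64(0.0283), np.float64(-0.0008), np.float64(0.161)]
[np.float64(0.0269), np.float64(0.0243), np.float64(-0.0008), np.float64(0.161)]
```

{"op": "carry_out", "data": {
  "moves": [
    [1, -0.0125, 0, 0, 0],
    [1, -0.0125, 0, 0.01, 0],
    [1, -0.0115, 0, 0.015, 0],
    [1, 0, 0, 0.02, 0],
    [1, 0, 0, 0.02, 0]
  ],
  "squeeze": 10
}}

```text
clock: 14.02
eef_pos: [0.5848, -0.1068, 0.1773]
eef_rot: [-3.141, -0.056, 0.002]
wrist_force: [-0.6, 0.7, 0.3]
finger_gap: 0.957
grasp_force: 0.0
```

{"op": "carry_out", "data": {
  "moves": [
    [1, 0, 0, 0.03, 0],
    [1, 0, 0, 0.03, 0],
    [1, 0, 0, 0.02, 0],
    [1, 0, 0, 0, 0],
    [-1, 0, 0, 0, 0]
  ]
}}

```text
clock: 14.65
eef_pos: [0.5867, -0.1071, 0.0995]
eef_rot: [3.141, 0.056, 0.002]
wrist_force: [0.1, -0.8, -0.6]
finger_gap: 0.949
grasp_force: 0.0
```

{"op": "carry_out", "data": {
  "moves": [
    [-1, 0, 0, 0, 0],
    [-1, 0, 0, 0, 0],
    [-1, 0, 0, 0, 0],
    [-1, 0, 0, 0, 0],
    [-1, 0, 0, 0, 0]
  ]
}}

```text
clock: 15.28
eef_pos: [0.5863, -0.1068, 0.0985]
eef_rot: [3.141, 0.056, -0.0]
wrist_force: [-0.3, 0.0, -0.3]
finger_gap: 0.402
grasp_force: 0.0
```

{"op": "carry_out", "data": {
  "moves": [
    [-1, 0, 0, 0, 0],
    [-1, 0, 0, 0, 0],
    [-1, 0, 0, 0, 0],
    [-1, 0, 0, 0, 0],
    [-1, 0, 0, 0, 0]
  ]
}}

```text
clock: 15.9
eef_pos: [0.5862, -0.1069, 0.0985]
eef_rot: [3.141, 0.056, -0.0]
wrist_force: [0.5, -0.6, -0.2]
finger_gap: 0.14
grasp_force: 10.0
```

{"op": "carry_out", "data": {
  "moves": [
    [-0.68, 0, 0, 0, 0],
    [-0.66, 0, 0, 0, 0],
    [-0.64, 0, 0, 0, 0],
    [-0.62, 0, 0, 0, 0],
    [-0.6, 0, 0, 0, 0]
  ]
}}

```text
clock: 16.52
eef_pos: [0.5863, -0.1068, 0.0986]
eef_rot: [3.141, 0.056, -0.0]
wrist_force: [-0.3, -0.3, -0.8]
finger_gap: 0.192
grasp_force: 0.0
```

```bash
cat >> h.py <<'E'
def lean(b,rows,lo=280,hi=370):
    for y in rows:
        r=b[y,lo:hi].astype(int); d=np.abs(np.diff(r,axis=0)).sum(1)
        print(y,[(lo+i,int(d[i])) for i in range(2,len(d)-2) if d[i]>40 and d[i]==d[i-2:i+3].max()],b[y,(lo+hi)//2-3].tolist())
E
python3 - <<'E'
from h import *
s,p,b=edges(322,100,300,40);cv2.imwrite("pics/w10.png",b);lean(b,[165,175,185,195,205,215,225,240])
O=np.array([.585,-.108,.008]);t=np.radians(2.2)
for x,z in((65,0),(65,80),(30,80)):print((x,z),[px(p,O+np.array([np.cos(t)*x-np.sin(t)*y,np.sin(t)*x+np.cos(t)*y,z])/1e3).round(1).tolist() for y in(4,-4)])
E
```

```text
[ 0.5863 -0.1068  0.0986] 2.05 [-0.3 -0.3 -0.8] 0.192
[(102, 144, [122, 133, 127]), (108, 90, [59, 72, 230]), (124, 87, [140, 150, 145]), (132, 83, [70, 82, 226]), (145, 85, [133, 142, 137]), (155, 106, [195, 216, 230]), (232, 196, [9, 12, 82]), (293, 84, [41, 42, 42])]
165 [(297, 61), (313, 166), (329, 97)] [209, 227, 239]
175 [(297, 51), (313, 159), (329, 102), (344, 42), (354, 49)] [211, 227, 240]
185 [(297, 55), (312, 143), (329, 99), (330, 99)] [211, 227, 240]
195 [(297, 49), (312, 134), (328, 76), (329, 76)] [210, 227, 240]
205 [(297, 57), (313, 130), (329, 82)] [210, 227, 239]
215 [(297, 52), (298, 52), (313, 117), (329, 93), (353, 49)] [209, 227, 239]
225 [(298, 64), (312, 108), (328, 92)] [209, 227, 239]
240 [(298, 59), (309, 57), (334, 87)] [7, 9, 84]
(65, 0) [[314.9, 153.5], [326.9, 153.5]]
(65, 80) [[311.7, 155.6], [329.8, 155.5]]
(30, 80) [[312.4, 232.5], [329.5, 232.4]]
```

{"op": "carry_out", "data": {
  "moves": [
    [-0.5, 0, 0, 0, 0],
    [-0.3, 0, 0, 0, 0],
    [-0.1, 0, 0, 0, 0],
    [0, 0, 0, 0, 0],
    [0, 0, 0, 0, 0]
  ]
}}

```text
clock: 17.2
eef_pos: [0.5863, -0.1068, 0.0986]
eef_rot: [3.141, 0.056, 0.0]
wrist_force: [0.4, -0.7, 0.1]
finger_gap: 0.483
grasp_force: 0.0
```

{"op": "carry_out", "data": {
  "moves": [
    [0, 0, 0, -0.01, 0],
    [0, 0, 0, -0.03, 0],
    [0, 0, 0, -0.05, 0],
    [0, 0, 0, -0.05, 0],
    [0, 0, 0, -0.01, 0]
  ]
}}

```text
clock: 17.82
eef_pos: [0.5878, -0.1076, 0.2529]
eef_rot: [-3.141, -0.056, -0.01]
wrist_force: [0.4, -0.3, -1.3]
finger_gap: 0.504
grasp_force: 0.0
```

```bash
python3 - <<'E'
from h import *
s,p,b=edges(320,100,300,40);cv2.imwrite("pics/w11.png",b);lean(b,[170,180,190,200,210,220,230,240])
O=np.array([.585,-.108,.008]);t=np.radians(2.2)
for x,z in((65,0),(65,80),(30,80)):print((x,z),[px(p,O+np.array([np.cos(t)*x-np.sin(t)*y,np.sin(t)*x+np.cos(t)*y,z])/1e3).round(1).tolist() for y in(4,-4)])
plan([.4245,-.410,.25],-90,10)
E
```

```text
[ 0.5878 -0.1076  0.2529] 2.03 [ 0.4 -0.3 -1.3] 0.504
[(124, 118, [128, 140, 176]), (127, 73, [86, 100, 229]), (137, 76, [145, 155, 145]), (142, 89, [73, 85, 228]), (150, 89, [137, 145, 135]), (156, 117, [210, 228, 240]), (196, 191, [5, 9, 113]), (267, 138, [206, 225, 237]), (293, 210, [40, 41, 42])]
170 [(293, 159), (306, 56), (316, 158), (325, 127), (361, 90), (364, 93)] [209, 226, 239]
180 [(293, 146), (306, 60), (316, 168), (324, 119), (360, 89), (363, 87)] [208, 226, 239]
190 [(293, 156), (306, 57), (316, 175), (324, 122), (360, 103), (363, 97)] [208, 226, 239]
200 [(294, 132), (306, 47), (314, 77), (326, 79), (333, 51), (360, 94), (363, 97)] [4, 14, 151]
210 [(294, 130), (307, 45), (313, 108), (327, 115), (333, 46), (359, 81), (363, 78)] [11, 29, 229]
220 [(294, 147), (307, 46), (313, 104), (327, 114), (359, 99), (362, 92)] [10, 28, 228]
230 [(294, 165), (307, 56), (313, 103), (327, 113), (359, 93), (362, 98)] [13, 29, 228]
240 [(294, 173), (307, 67), (314, 106), (327, 111), (359, 84), (362, 80)] [9, 28, 227]
(65, 0) [[316.6, 154.7], [323.9, 154.6]]
(65, 80) [[315.4, 155.4], [3
[... 214 characters left out ...]
 np.float64(0.0321), np.float64(0.0002), np.float64(0.161)]
[np.float64(-0.0071), np.float64(0.0336), np.float64(0.0002), np.float64(0.161)]
[np.float64(-0.0016), np.float64(0.0343), np.float64(0.0002), np.float64(0.161)]
[np.float64(0.0039), np.float64(0.0342), np.float64(0.0002), np.float64(0.161)]
[np.float64(0.0093), np.float64(0.0331), np.float64(0.0002), np.float64(0.161)]
[np.float64(0.0145), np.float64(0.0312), np.float64(0.0002), np.float64(0.161)]
[np.float64(0.0193), np.float64(0.0285), np.float64(0.0002), np.float64(0.161)]
[np.float64(0.0236), np.float64(0.025), np.float64(0.0002), np.float64(0.161)]
[np.float64(0.0273), np.float64(0.0209), np.float64(0.0002), np.float64(0.161)]
```

{"op": "carry_out", "data": {
  "moves": [
    [0, -0.0175, 0.0295, 0, 0.161],
    [0, -0.0125, 0.032, 0, 0.161],
    [0, -0.007, 0.0335, 0, 0.161],
    [0, -0.0015, 0.0345, 0, 0.161],
    [0, 0.004, 0.034, 0, 0.161]
  ]
}}

```text
clock: 18.5
eef_pos: [0.5037, -0.2585, 0.2475]
eef_rot: [2.909, -1.186, -0.003]
wrist_force: [-0.6, -0.6, -0.4]
finger_gap: 0.499
grasp_force: 0.0
```

{"op": "carry_out", "data": {
  "moves": [
    [0, 0.0095, 0.033, 0, 0.161],
    [0, 0.0145, 0.031, 0, 0.161],
    [0, 0.0195, 0.0285, 0, 0.161],
    [0, 0.0235, 0.025, 0, 0.161],
    [0, 0.027, 0.021, 0, 0.161]
  ]
}}

```text
clock: 19.12
eef_pos: [0.4224, -0.4094, 0.2475]
eef_rot: [2.212, -2.231, -0.002]
wrist_force: [0.8, 0.5, -0.1]
finger_gap: 0.499
grasp_force: 0.0
```

{"op": "carry_out", "data": {
  "moves": [
    [0, 0, 0, 0, 0],
    [0, 0, 0, 0, 0],
    [0, 0, 0, 0, 0],
    [0, 0, 0, 0, 0],
    [0, 0, 0, 0, 0]
  ]
}}

```text
clock: 19.75
eef_pos: [0.4237, -0.4085, 0.2486]
eef_rot: [-2.219, 2.224, -0.0]
wrist_force: [0.4, -0.3, 0.6]
finger_gap: 0.504
grasp_force: 0.0
```

```bash
python3 - <<'E'
from h import *
from plant import cams,sensors
s=sensors.observe();print(np.round(s["eef_pos"],4),yaw(s),np.round(s["joint_pos"],2))
p=cams.camera_params("wrist");b=cams.read_camera("wrist");cv2.imwrite("pics/w12.png",b);np.savez("w12.npz",**p)
hsv=cv2.cvtColor(b,cv2.COLOR_BGR2HSV);m=((abs(hsv[...,0].astype(int)-112)<12)&(hsv[...,1]>140)&(hsv[...,2]>60)).astype(np.uint8)
n,l,st,c=cv2.connectedComponentsWithStats(m)
for i in range(1,n):
    if st[i,4]>60:print(st[i],c[i].round(1))
for x,z in((65,80),(30,80),(30,106)):print(px(p,[.4245,-.394-x/1e3,.008+z/1e3]).round(1))
E
```

```text
[ 0.4237 -0.4085  0.2486] -90.13278647300318 [-0.2   0.34  1.12  1.64 -0.31  1.36 -2.18]
[310 202  14  70 891] [316.6 236.1]
[320.  170.4]
[320.1 210.5]
[320.  215.8]
```

```bash
python3 - <<'E'
from h import *
b=cv2.imread("pics/w12.png");p=dict(np.load("w12.npz"));p["k1"]=float(p["k1"])
lean(b,[170,180,190,200,210,220,235,250,265],295,340)
r=b[:,316].astype(int);d=np.abs(np.diff(r,axis=0)).sum(1);print([(i,int(d[i]),r[i+3].tolist()) for i in range(120,300) if d[i]>40 and d[i]==d[i-2:i+3].max()])
for y in (160,162,164,166,202):print(y,onz(p,316,y,.088))
E
```

```text
170 [(310, 65), (321, 87)] [206, 224, 237]
180 [(310, 106), (322, 129)] [204, 224, 237]
190 [(298, 98), (305, 63), (311, 144), (320, 171), (329, 60), (335, 108)] [204, 223, 236]
200 [(304, 41), (306, 41), (312, 52), (320, 76)] [140, 146, 157]
210 [(309, 76), (322, 75)] [183, 92, 33]
220 [(309, 75), (323, 77)] [184, 92, 33]
235 [(305, 44), (309, 74), (323, 83)] [184, 93, 33]
250 [(309, 71), (323, 80)] [185, 94, 34]
265 [(310, 169), (323, 166)] [184, 93, 33]
[(157, 133, [179, 199, 217]), (200, 190, [77, 37, 11]), (204, 51, [176, 90, 35]), (272, 131, [207, 225, 239]), (293, 207, [38, 40, 41])]
160 [ 0.42788328 -0.46779179]
162 [ 0.42789264 -0.46611697]
164 [ 0.42790203 -0.46443738]
166 [ 0.42791144 -0.46275302]
202 [ 0.42808431 -0.43160216]
```

```bash
python3 - <<'E'
from h import *
plan([.429,-.4255,.0956],-90,4)
E
```

```text
from [ 0.4236 -0.4087  0.2486] -90.15 turn 0.15 rows 4
[np.float64(0.0042), np.float64(-0.0014), np.float64(0.0383), np.float64(-0.001)]
[np.float64(0.0042), np.float64(-0.0014), np.float64(0.0383), np.float64(-0.001)]
[np.float64(0.0042), np.float64(-0.0014), np.float64(0.0383), np.float64(-0.001)]
[np.float64(0.0042), np.float64(-0.0014), np.float64(0.0383), np.float64(-0.001)]
```

{"op": "carry_out", "data": {
  "moves": [
    [0, 0.006, -0.003, 0.045, 0],
    [0, 0.006, -0.0025, 0.045, 0],
    [0, 0.005, 0, 0.035, 0],
    [0, 0, 0, 0.02, 0],
    [0, 0, 0, 0.008, 0]
  ],
  "squeeze": 5
}}

```text
clock: 20.42
eef_pos: [0.4287, -0.4258, 0.095]
eef_rot: [2.218, -2.225, -0.001]
wrist_force: [-0.5, 0.5, 0.5]
finger_gap: 0.5
grasp_force: 0.0
```

{"op": "carry_out", "data": {
  "moves": [
    [0, 0, 0, 0, 0],
    [-1, 0, 0, 0, 0],
    [-1, 0, 0, 0, 0],
    [-1, 0, 0, 0, 0],
    [-1, 0, 0, 0, 0]
  ]
}}

```text
clock: 21.05
eef_pos: [0.4289, -0.426, 0.0958]
eef_rot: [-2.218, 2.225, -0.0]
wrist_force: [-0.8, 0.3, 1.4]
finger_gap: 0.135
grasp_force: 5.0
```

{"op": "carry_out", "data": {
  "moves": [
    [-1, 0, 0, 0, 0],
    [-1, 0, 0, 0, 0],
    [-1, 0, 0, 0, 0],
    [-1, 0, 0, -0.015, 0],
    [-1, 0, 0, -0.03, 0]
  ]
}}

```text
clock: 21.68
eef_pos: [0.4282, -0.4254, 0.1407]
eef_rot: [2.217, -2.225, -0.003]
wrist_force: [0.4, -1.1, -0.8]
finger_gap: 0.136
grasp_force: 5.0
```

{"op": "carry_out", "data": {
  "moves": [
    [-1, 0, 0, -0.04, 0],
    [-1, 0, 0, -0.04, 0],
    [-1, 0, 0, -0.03, 0],
    [-1, 0, 0, -0.02, 0],
    [-1, 0, 0, 0, 0]
  ],
  "squeeze": 3
}}

```text
clock: 22.3
eef_pos: [0.4291, -0.4265, 0.2717]
eef_rot: [-2.217, 2.225, -0.003]
wrist_force: [-0.3, -0.1, -1.3]
finger_gap: 0.137
grasp_force: 3.0
```

```bash
python3 - <<'E'
from h import *
s,p,b=edges(322,60,300,40);cv2.imwrite("pics/w13.png",b);lean(b,[120,160,200,240,270],295,345)
plan([.52,-.135,.27],2.2,10)
E
```

```text
[ 0.4291 -0.4265  0.2717] -90.2 [-0.3 -0.1 -1.3] 0.137
[(107, 134, [222, 235, 233]), (165, 155, [86, 96, 103]), (207, 119, [191, 212, 228]), (278, 190, [70, 34, 13])]
120 [] [226, 238, 235]
160 [] [228, 240, 237]
200 [(297, 169), (312, 63), (330, 49), (340, 48)] [80, 88, 96]
240 [(298, 187), (313, 108), (329, 105)] [202, 222, 235]
270 [(298, 166), (311, 124), (329, 132), (334, 106)] [201, 221, 234]
from [ 0.4288 -0.4259  0.2704] -90.19 turn 92.39 rows 10
[np.float64(-0.0291), np.float64(-0.009), np.float64(0.0), np.float64(-0.161)]
[np.float64(-0.0273), np.float64(-0.0136), np.float64(0.0), np.float64(-0.161)]
[np.float64(-0.0248), np.float64(-0.0178), np.float64(0.0), np.float64(-0.161)]
[np.float64(-0.0216), np.float64(-0.0215), np.float64(0.0), np.float64(-0.161)]
[np.float64(-0.0178), np.float64(-0.0247), np.float64(0.0), np.float64(-0.161)]
[np.float64(-0.0136), np.float64(-0.0273), np.float64(0.0), np.float64(-0.161)]
[np.float64(-0.0091), np.float64(-0.0291), np.float64(0.0), np.float64(-0.161)]
[np.float64(-0.0043), np.float64(-0.0302), np.float64(0.0), np.float64(-0.161)]
[np.float64(0.0006), np.float64(-0.0305), np.float64(0.0), np.float64(-0.161)]
[np.float64(0.0055), np.float64(-0.03), np.float64(0.0), np.float64(-0.161)]
```

```bash
python3 - <<'E'
from h import *
from plant import cams,sensors
s=sensors.observe();p=cams.camera_params("wrist");tilt(p,s,[165.5,207.5,278.5],x=321)
E
```

```text
origin [ -5.9 -89.6] tilt 10.3 res [ 0.1  0.3 -0.4 -0.6] grip x 23.3 tip bottom -85.6 -104.2 tip top -87.8
```

{"op": "carry_out", "data": {
  "moves": [
    [-1, 0, 0, -0.025, 0],
    [-1, 0, 0, 0.025, 0],
    [-1, 0, 0, -0.025, 0],
    [-1, 0, 0, 0.025, 0],
    [-1, 0, 0, 0, 0]
  ]
}}

```text
clock: 22.98
eef_pos: [0.428, -0.4247, 0.2679]
eef_rot: [2.217, -2.225, -0.007]
wrist_force: [0.2, 0.2, -0.9]
finger_gap: 0.142
grasp_force: 3.0
```

```bash
python3 - <<'E'
from h import *
s,p,b=edges(322,60,300,40)
E
```

```text
[ 0.428  -0.4247  0.2679] -90.2 [ 0.2  0.2 -0.9] 0.142
[(104, 151, [223, 237, 234]), (149, 132, [112, 125, 132]), (209, 94, [185, 205, 223]), (277, 193, [81, 38, 13])]
```

{"op": "carry_out", "data": {
  "moves": [
    [-1, 0, 0, -0.025, 0],
    [-1, 0, 0, 0.025, 0],
    [-1, 0, 0, -0.025, 0],
    [-1, 0, 0, 0.025, 0],
    [-1, 0, 0, 0, 0]
  ]
}}

```text
clock: 23.65
eef_pos: [0.4284, -0.4252, 0.2695]
eef_rot: [2.217, -2.225, -0.004]
wrist_force: [-0.2, -0.6, -2.1]
finger_gap: 0.135
grasp_force: 3.0
```

```bash
python3 - <<'E'
from h import *
from plant import cams,sensors
s=sensors.observe();p=cams.camera_params("wrist");tilt(p,s,[149.5,209.5,277.5],x=321)
s,p,b=edges(322,60,300,40)
E
```

```text
origin [  5.7 -89.3] tilt 17.4 res [ 0.2  0.5 -0.7 -1.1] grip x 23.7 tip bottom -71.6 -113.5 tip top -75.2
[ 0.4284 -0.4252  0.2695] -90.19 [-0.2 -0.6 -2.1] 0.135
[(105, 147, [223, 236, 234]), (144, 129, [120, 133, 140]), (211, 98, [193, 214, 229]), (277, 162, [87, 42, 12])]
```

```bash
python3 - <<'E'
from h import *
plan([.594,-.1706,.27],2.1,10)
E
```

```text
from [ 0.4286 -0.4256  0.2704] -90.2 turn 92.3 rows 10
[np.float64(-0.0256), np.float64(-0.0165), np.float64(0.0), np.float64(-0.161)]
[np.float64(-0.0226), np.float64(-0.0203), np.float64(0.0), np.float64(-0.161)]
[np.float64(-0.019), np.float64(-0.0237), np.float64(0.0), np.float64(-0.161)]
[np.float64(-0.015), np.float64(-0.0264), np.float64(0.0), np.float64(-0.161)]
[np.float64(-0.0105), np.float64(-0.0285), np.float64(0.0), np.float64(-0.161)]
[np.float64(-0.0058), np.float64(-0.0298), np.float64(0.0), np.float64(-0.161)]
[np.float64(-0.001), np.float64(-0.0304), np.float64(0.0), np.float64(-0.161)]
[np.float64(0.0039), np.float64(-0.0301), np.float64(0.0), np.float64(-0.161)]
[np.float64(0.0087), np.float64(-0.0291), np.float64(0.0), np.float64(-0.161)]
[np.float64(0.0132), np.float64(-0.0274), np.float64(0.0), np.float64(-0.161)]
```

{"op": "carry_out", "data": {
  "moves": [
    [-1, -0.0255, -0.0165, 0, -0.161],
    [-1, -0.0225, -0.0205, 0, -0.161],
    [-1, -0.019, -0.0235, 0, -0.161],
    [-1, -0.015, -0.0265, 0, -0.161],
    [-1, -0.0105, -0.0285, 0, -0.161]
  ],
  "squeeze": 10
}}

```text
clock: 24.32
eef_pos: [0.5122, -0.2981, 0.2716]
eef_rot: [2.915, -1.171, 0.001]
wrist_force: [-0.1, -0.3, -2.1]
finger_gap: 0.139
grasp_force: 10.0
```

{"op": "carry_out", "data": {
  "moves": [
    [-1, -0.006, -0.03, 0, -0.161],
    [-1, -0.001, -0.0305, 0, -0.161],
    [-1, 0.004, -0.03, 0, -0.161],
    [-1, 0.0085, -0.029, 0, -0.161],
    [-1, 0.013, -0.0275, 0, -0.161]
  ]
}}

```text
clock: 24.95
eef_pos: [0.5947, -0.1704, 0.2715]
eef_rot: [3.141, 0.064, 0.001]
wrist_force: [0.7, -0.1, -1.2]
finger_gap: 0.138
grasp_force: 10.0
```

{"op": "carry_out", "data": {
  "moves": [
    [-1, 0, 0, 0.03, 0],
    [-1, 0, 0, 0.035, 0],
    [-1, 0, 0, 0.03, 0],
    [-1, 0, 0, 0.015, 0],
    [-1, 0, 0, 0, 0]
  ]
}}

```text
clock: 25.58
eef_pos: [0.5939, -0.1711, 0.1604]
eef_rot: [3.141, 0.056, -0.002]
wrist_force: [0.6, -0.3, -1.6]
finger_gap: 0.133
grasp_force: 10.0
```

```bash
python3 - <<'E'
from h import *
s,p,b=edges(322,60,300,40);cv2.imwrite("pics/w14.png",b);lean(b,[115,130,150,170,200,240],270,380)
S=np.array([.588,-.172,.008]);t=np.radians(2.2)
for x,y,z in((0,5.5,0),(67.5,5.5,0),(67.5,-5.5,0),(67.5,13.5,29),(67.5,-13.5,29),(50,13.5,29),(50,-13.5,29)):print((x,y,z),px(p,S+np.array([np.cos(t)*x-np.sin(t)*y,np.sin(t)*x+np.cos(t)*y,z])/1e3).round(1))
E
```

```text
[ 0.5939 -0.1711  0.1604] 2.04 [ 0.6 -0.3 -1.6] 0.133
[(119, 117, [141, 151, 142]), (123, 52, [193, 125, 93]), (136, 52, [145, 155, 144]), (211, 93, [191, 211, 227]), (276, 153, [93, 47, 21]), (277, 153, [93, 44, 13])]
115 [] [222, 239, 237]
130 [(302, 60), (338, 45), (339, 45), (357, 120)] [192, 125, 93]
150 [(296, 59), (314, 70), (328, 57), (356, 173)] [116, 127, 136]
170 [(302, 63), (355, 148)] [110, 122, 133]
200 [(302, 61), (312, 56), (355, 153)] [109, 121, 133]
240 [(302, 50), (312, 120), (329, 96), (337, 49), (353, 146)] [195, 217, 230]
(0, 5.5, 0) [314.5 233.9]
(67.5, 5.5, 0) [313.9 155. ]
(67.5, -5.5, 0) [327.1 155. ]
(67.5, 13.5, 29) [302.5 155.7]
(67.5, -13.5, 29) [338.4 155.6]
(50, 13.5, 29) [302.9 179.2]
(50, -13.5, 29) [338.1 179.1]
```

{"op": "carry_out", "data": {
  "moves": [
    [-1, 0, 0, 0.01, 0],
    [-1, 0, 0, 0.01, 0],
    [-1, 0, 0, 0.007, 0],
    [-1, 0, 0, 0.0025, 0],
    [-1, 0, 0, 0, 0]
  ],
  "squeeze": 15
}}

```text
clock: 26.25
eef_pos: [0.594, -0.171, 0.131]
eef_rot: [3.141, 0.056, -0.0]
wrist_force: [0.1, 0.6, -1.1]
finger_gap: 0.136
grasp_force: 15.0
```

{"op": "carry_out", "data": {
  "moves": [
    [-1, -0.004, 0, 0, 0],
    [-1, -0.004, 0, 0, 0],
    [-1, -0.004, 0, 0, 0],
    [-1, 0, 0, 0, 0],
    [-1, 0, 0, 0, 0]
  ]
}}

```text
clock: 26.88
eef_pos: [0.5822, -0.1714, 0.1312]
eef_rot: [3.141, 0.056, 0.0]
wrist_force: [-0.8, 0.5, -2.0]
finger_gap: 0.137
grasp_force: 15.0
```

```bash
python3 - <<'E'
from h import *
s,p,b=edges(321,60,300,25)
tilt(p,s,[144.5,211.5,277.5],x=321)
E
```

```text
[ 0.5822 -0.1714  0.1312] 2.06 [-0.8  0.5 -2. ] 0.137
[(98, 144, [122, 133, 127]), (104, 59, [194, 112, 69]), (118, 61, [146, 155, 143]), (124, 54, [188, 118, 82]), (137, 52, [142, 150, 138]), (211, 93, [191, 212, 228]), (276, 152, [94, 47, 21]), (293, 38, [41, 43, 44])]
origin [  8.  -89.6] tilt 20.0 res [ 0.2  0.5 -0.7 -1.2] grip x 25.9 tip bottom -68.1 -117.3 tip top -72.2
```

{"op": "carry_out", "data": {
  "moves": [
    [-1, -0.002, 0, 0.005, 0],
    [-1, 0.0045, 0, 0.003, 0],
    [-1, 0.0045, 0, 0.003, 0],
    [-1, 0.004, 0, 0.0035, 0],
    [-1, 0, 0, 0, 0]
  ],
  "squeeze": 4
}}

```text
clock: 27.55
eef_pos: [0.593, -0.1709, 0.116]
eef_rot: [3.141, 0.057, -0.002]
wrist_force: [1.1, -0.6, 0.8]
finger_gap: 0.141
grasp_force: 4.0
```

```bash
python3 - <<'E'
from h import *
s,p,b=edges(321,60,300,20);cv2.imwrite("pics/w15.png",b)
print([(y,b[y,321].tolist()) for y in range(130,176,3)])
E
```

```text
[ 0.593  -0.1709  0.116 ] 2.06 [ 1.1 -0.6  0.8] 0.141
[(112, 135, [131, 141, 134]), (117, 49, [192, 123, 88]), (132, 45, [148, 154, 142]), (141, 57, [189, 114, 77]), (153, 52, [97, 106, 114]), (199, 101, [188, 209, 226]), (272, 168, [76, 36, 10]), (293, 29, [41, 44, 45])]
[(130, [192, 123, 89]), (133, [172, 138, 116]), (136, [146, 155, 143]), (139, [145, 153, 141]), (142, [167, 113, 88]), (145, [190, 114, 75]), (148, [190, 112, 71]), (151, [188, 109, 67]), (154, [115, 102, 99]), (157, [96, 105, 112]), (160, [95, 104, 112]), (163, [94, 103, 111]), (166, [93, 103, 111]), (169, [93, 102, 111]), (172, [92, 101, 110]), (175, [92, 102, 111])]
```

```bash
python3 - <<'E'
from h import *
from plant import cams,sensors
s=sensors.observe();p=cams.camera_params("wrist");tilt(p,s,[154,199.5,272.5],x=321)
E
```

```text
origin [ -0.  -87.2] tilt 12.5 res [ 0.3  1.3 -1.6 -2.6] grip x 20.6 tip bottom -79.1 -104.8 tip top -81.7
```

{"op": "carry_out", "data": {
  "moves": [
    [-1, 0, 0, -0.002, 0],
    [-1, 0, 0, -0.001, 0],
    [-1, -0.003, 0, 0, 0],
    [-1, -0.003, 0, 0, 0],
    [-1, 0, 0, 0, 0]
  ],
  "squeeze": 14
}}

```text
clock: 28.22
eef_pos: [0.5867, -0.1713, 0.1196]
eef_rot: [-3.141, -0.056, 0.0]
wrist_force: [0.0, 0.3, -0.8]
finger_gap: 0.134
grasp_force: 14.0
```

```bash
python3 - <<'E'
from h import *
s,p,b=edges(321,60,300,20)
E
```

```text
[ 0.5867 -0.1713  0.1196] 2.04 [ 0.   0.3 -0.8] 0.134
[(103, 148, [125, 136, 129]), (108, 56, [193, 115, 75]), (123, 50, [145, 153, 141]), (131, 51, [188, 117, 81]), (143, 57, [139, 147, 135]), (153, 38, [96, 105, 112]), (199, 100, [188, 208, 225]), (271, 168, [77, 39, 21]), (272, 168, [77, 37, 10]), (293, 32, [40, 42, 43])]
```

{"op": "carry_out", "data": {
  "moves": [
    [-1, 0.002, 0, 0.006, 0],
    [-1, 0.004, 0, 0.0045, 0],
    [-1, 0.004, 0, 0.005, 0],
    [-1, 0.004, 0, 0.005, 0],
    [-1, 0.004, 0, 0.0045, 0]
  ],
  "squeeze": 3.5
}}

```text
clock: 28.9
eef_pos: [0.6053, -0.1705, 0.0942]
eef_rot: [3.141, 0.056, -0.0]
wrist_force: [-1.3, 0.2, 4.8]
finger_gap: 0.134
grasp_force: 3.5
```

```bash
python3 - <<'E'
from h import *
s,p,b=edges(321,60,300,20);cv2.imwrite("pics/w16.png",b)
E
```

```text
[ 0.6053 -0.1705  0.0942] 2.06 [-1.3  0.2  4.8] 0.134
[(129, 122, [135, 146, 140]), (135, 45, [194, 127, 95]), (151, 56, [142, 152, 140]), (161, 79, [170, 92, 50]), (175, 75, [136, 145, 132]), (180, 57, [74, 82, 90]), (195, 118, [195, 217, 230]), (271, 190, [65, 31, 9]), (289, 26, [119, 58, 22]), (293, 54, [40, 43, 45])]
```

```bash
python3 - <<'E'
from h import *
from plant import cams,sensors
s=sensors.observe();p=cams.camera_params("wrist");tilt(p,s,[181,195.5,271.5],x=321)
tail2(s,p,181,195.5,np.array([.588,-.172,.008]),0,321)
print(s["wrist_force"],s["ft_torque"])
E
```

```text
origin [-19.  -85.4] tilt -0.3 res [ 0.   1.4 -1.5 -2.1] grip x 18.6 tip bottom -100.0 -85.0 tip top -99.9
rel [-19.1 -86.2] tilt -0.4 origin slotX -1.6786241380862925
[3.8254602  0.97643889 2.54922248] [-0.05984463 -0.77743709  0.09671224]
```

{"op": "carry_out", "data": {
  "moves": [
    [-1, 0, 0, -0.001, 0],
    [-1, 0, 0, 0, 0],
    [-0.7, 0, 0, 0, 0],
    [-0.66, 0, 0, 0, 0],
    [-0.62, 0, 0, 0, 0]
  ]
}}

```text
clock: 29.58
eef_pos: [0.605, -0.1706, 0.0957]
eef_rot: [-3.141, -0.056, -0.0]
wrist_force: [-0.4, -0.0, -1.2]
finger_gap: 0.178
grasp_force: 0.0
```

{"op": "carry_out", "data": {
  "moves": [
    [-0.6, 0, 0, 0, 0],
    [-0.4, 0, 0, 0, 0],
    [-0.2, 0, 0, 0, 0],
    [0, 0, 0, 0, 0],
    [0, 0, 0, 0, 0]
  ]
}}

```text
clock: 30.2
eef_pos: [0.6051, -0.1706, 0.0956]
eef_rot: [3.141, 0.056, -0.0]
wrist_force: [0.8, 0.3, 0.5]
finger_gap: 0.478
grasp_force: 0.0
```

{"op": "carry_out", "data": {
  "moves": [
    [0, 0, 0, -0.01, 0],
    [0, 0, 0, -0.03, 0],
    [0, 0, 0, -0.05, 0],
    [0, 0, 0, -0.06, 0],
    [0, 0, 0, -0.03, 0]
  ]
}}

```text
clock: 30.82
eef_pos: [0.6057, -0.1714, 0.28]
eef_rot: [3.14, 0.055, 0.007]
wrist_force: [-0.6, -0.1, 0.3]
finger_gap: 0.503
grasp_force: 0.0
```

```bash
python3 - <<'E'
from h import *
s,p,b=edges(321,60,310,40);cv2.imwrite("pics/w17.png",b);lean(b,[165,175,185,195,210,225,245],230,390)
t=np.radians(2.2)
for O in ([.5865,-.172,.008],[.585,-.108,.008]):
  for x,z in((65,0),(65,80),(30,80)):print((x,z),[px(p,np.array(O)+np.array([np.cos(t)*x-np.sin(t)*y,np.sin(t)*x+np.cos(t)*y,z])/1e3).round(1).tolist() for y in(4,-4)])
E
```

```text
[ 0.6057 -0.1714  0.28  ] 2.02 [-0.6 -0.1  0.3] 0.503
[(140, 114, [164, 146, 129]), (143, 46, [194, 124, 92]), (152, 49, [144, 153, 141]), (157, 61, [188, 107, 65]), (165, 62, [123, 130, 124]), (168, 60, [86, 95, 104]), (172, 151, [209, 226, 239]), (209, 190, [75, 35, 10]), (213, 52, [178, 90, 35]), (274, 129, [204, 224, 236]), (293, 207, [39, 40, 41])]
165 [(240, 146), (248, 51), (260, 46), (278, 84), (281, 85), (345, 168)] [150, 122, 103]
175 [(240, 124), (249, 129), (257, 181), (274, 41), (279, 97), (282, 93), (307, 68), (316, 164), (324, 153), (332, 44), (345, 154)] [114, 122, 114]
185 [(241, 152), (250, 143), (257, 156), (261, 63), (268, 60), (279, 108), (282, 106), (307, 66), (316, 183), (324, 130), (332, 41), (345, 166)] [114, 123, 113]
195 [(241, 129), (250, 142), (258, 167), (268, 68), (279, 107), (282, 105), (307, 71), (315, 156), (324, 122), (332, 52), (345, 137)] [117, 124, 114]
210 [(242, 141), (248, 63), (259, 57), (262, 58), (269, 63), (275, 41), (280, 102), (307, 73), (344, 158)] [119, 128, 117]
225 [(244, 160), (256, 48), (260, 74), (263, 52), (269, 65), (280, 114), (283, 107), (307, 65), (314, 68), (326, 74), (344, 177)] [118, 127, 117]
245 [(244, 161), (257, 48), (261, 72), (270, 65), (283, 104), (307, 61), (314, 68), (326, 75), (343, 141)] [120, 130, 120]
(65, 0) [[316.4, 168.6], [323.3, 168.6]]
(65, 80) [[315.4, 172.6], [323.8, 172.6]]
(30, 80) [[315.6, 209.0], [323.8, 209.0]]
(65, 0) [[261.8, 167.9], [268.6, 167.9]]
(65, 80) [[248.2, 171.7], [256.6, 171.7]]
(30, 80) [[250.1, 208.2], [258.3, 208.2]]
```

```bash
python3 -c "
from plant import bot
print(bot.hand_in())"
```

```text
the job is handed in; nothing more can be done
None
```

Both grater inserts are in the slots of their own colour, tongues under the hoods. The final wrist-camera image puts both level and upright to about a pixel, and the robot was clear when I handed the job in at about 31 s. The red one leaned about 8° when first let go, so I gripped it again and set it upright. No contact with the mills, jar or mug showed up in the force readings, but I did not check their positions in a final picture.

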